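# Hold the chill ball under the dripper

## Robot

A 7-joint arm with a two-finger parallel gripper is mounted at the origin on the work surface. World frame = base frame: x ahead of the robot, y to its left, z up, the work surface at z = 0. Lengths are in m, angles in rad, forces in N, time in s.
With the tool pointing down it reaches from about 0.35 to 0.9 m from the base axis. Payload 19.9 kg.
Tool frame: the origin (TCP) lies midway between the tips of the shut fingers; the grasp point (between the pads) lies 19 mm behind it; z points along the fingers, y is the direction in which the jaws open and shut (so a half turn about z gives the same grasp; the last joint's range is limited). The gripper opens to 85 mm and grips with 20 to 120 N. Pads are 22 mm wide; open, the fingers measure 114 mm over their backs; the gripper's body (76 mm by 85 mm) begins 54 mm behind the grasp point. The pads swing forward as they close: fully open they stand 13 mm farther back than shut.
Start: joints at [1.204, 0.417, -0.01, 1.614, 0.005, 1.111, -0.053], TCP at [0.199, -0.592, 0.231] pointing down, gripper open.
Joint ranges: [-2.81, 2.81], [-0.39, 2.02], [-1.27, 1.25], [0.06, 2.57], [-1.19, 4.33], [0.19, 2], [-2.82, 2.82]. Speed limits (rad/s): [1.89, 1.89, 2.39, 2.39, 3.01, 3.01, 3.01].

## Interface

Orientations are given as a unit quaternion [w, x, y, z].
In Python, from rig import monitor, get_image, camera_info, r gives the robot as it stands.
- The arm moves only by the tool carry_out, never from a script. Its argument "plan" is a list of rows, each an object with "xyz": the shift along the tool's x, y, z as a fraction of full scale, a list of three; "dr": the turn, a rotation vector about the tool's x, y, z as a fraction of full scale, a list of three; "claw": the finger opening in mm, from 0 to 85.4. A call has 1 to 10 rows; each row shifts and turns the pose as measured when the row begins, along the tool's axes as they then stand; what a row does not reach is not made up. Full scale, the value 1, is 0.08 m for a shift and 120 degrees for a turn. A row lasts 1/8 s, in which the tool goes at most 62.5 mm and 10.7 degrees, less where a joint would pass 70% of its speed; a pose out of reach is approached as far as the arm can. A call with a number of a shift or a turn outside -1 to 1 is refused whole. A call with a gripper value outside its range is refused whole. The fingers move at their own pace and stop on an object; "squeeze" is the grip in N (left out, the last holds). Time passes only in rows, so rows that do not move let the fingers close. It gives the time, the measured TCP pose, the force and the opening at its end, in the units of the state.
- monitor.state(): the state, without advancing time (a new reading comes with each control period).
- get_image(name): name is "side" or "top" or "wrist"; returns the picture (420x560x3 uint8, red, green, blue); there is no depth.
- camera_info(name): a dict with "mtx" (3x3 intrinsics, pixels), "R" (3x3) and "t" (3): a world point X has camera coordinates R X + t. Camera axes: x right, y down, z forward; pixel columns grow to the right and rows downward; lengths in m; the calibration is good to about 2 mm. A picture is of the moment at which its call begins: read the wrist's pose just before it. camera_info takes no time and is no camera call; for the wrist camera it gives the pose at the moment of the call.
- r.close_job(): hands the job in, once; it reports no verdict.
The state is a dict: "time": time; "joint_positions": joint angles; "qvel": joint speeds; "joint_torque": joint torques, N m; "position": TCP position; "eef_rot": TCP orientation; "ft_force": force on the tool from outside, world axes, zero at the start; "ft_torque": the same for the moment, N m; "width": finger opening in m.
Only numpy, scipy, OpenCV 4.12 (cv2) and the standard library are available. Lean on these libraries where they do the work, as an engineer would, in place of code of your own. Each camera call takes 0.05 s, during which the arm holds its last target.

## Task

Get ready for a chilled pour-over: take the steel chill ball off its ring stand, set it in the middle of the perforated dish while the dish sits on its wooden rest, and let go of it. Then lift the dish by its wooden handle, turn it level through about a quarter turn so that the handle points straight out of the brew stand's open front, and bring it in between dripper and carafe with the ball always in the middle of the dish. Finish while still holding it there, still and level, the ball centred a finger's breadth (about 15 mm) below the dripper's outlet, touching neither stand, dripper nor carafe, with nothing else shifted.

Things in the scene. Friction and masses are not known exactly. Their poses are not given: they have to be found in the camera images.
- ball_center (a point): centre of the loose chill ball, a plain polished steel ball 44 mm in diameter, about 90 g. It starts on the white ring stand, its centre about 53 mm above the shelf; it rolls freely
- dish_center (a point): middle of the inner floor of the perforated steel dish, 113 mm over the rim, with handle 140 g. The floor rises 2 mm at 20 mm from the middle, 6 at 35, 11 at 50, then steeply 7 more to the rim; metal 4 mm thick under this point. x from the middle along the handle to its end, z up out of the dish. Starts level on its rest, this point 36 mm above the shelf
- dish_grip (a point): middle of the dish's dark wooden handle, where it is gripped: bar of 16 mm square section, 85 to 185 mm from the middle of the dish along the dish's x; this point is 135 mm along x and 14 mm above dish_center. A thin steel tail, 8 mm wide, goes on to 238 mm. Same axes as the dish. Starts 50 mm above the shelf
- rest: fixed wooden rest of the dish: plank 285 x 75 x 12 mm, round pedestal (46 mm diameter, top 32 mm above the shelf) under the dish's middle, and 203 mm along x a fork 44 mm wide, 60 mm high, in whose open-topped 18 mm notch the handle's tail lies. The dish lifts straight up out of it. Origin on the shelf under the pedestal; x along the handle
- ball_stand: white ceramic ring stand on which the ball starts: foot 52 mm in diameter, stem 27 mm in diameter, 34 mm high, hollow at the top. Loose, 160 g. Origin at the centre of its underside
- stand: fixed brew stand: wooden base 190 x 170 x 18 mm and one steel column, 14 mm thick, 243 mm high, at 90 mm along +x, which carries a flat steel ring (94 mm outside, underside at 220 mm, top at 226 mm) for the dripper. Origin on the shelf under the ring's middle; x from the open front to the column: the open front is the -x side
- outlet (a point): middle of the lower end of the outlet of the white ceramic dripper cone, 218 mm above the shelf, over the stand's origin. The outlet is 42 mm in diameter and hangs 2 mm below the ring. The cone opens to 116 mm diameter, rim 309 mm above the shelf, small handle on one side. The dripper stands loose on the ring; z up
- carafe_mouth (a point): middle of the mouth (76 mm in diameter) of the loose glass carafe that stands on the base of the brew stand, 117 mm above the shelf, roughly under the outlet; body 106 mm in diameter, handle on one side
- cup: bystander: white cup, 62 mm in diameter, 58 mm high, with a handle; origin at the centre of its underside
- jar: bystander: small closed glass jar, 54 mm in diameter, 70 mm high; origin at the centre of its underside
- scoop: bystander: aluminium coffee scoop, bowl 44 mm in diameter and 34 mm high, flat handle 100 mm long along its -x; origin at the centre of the underside of its bowl
- canister: bystander: black plastic canister, 116 mm in diameter, 150 mm high, lid clipped shut; origin at the centre of its underside
- mug: bystander: blue ceramic mug, 82 mm in diameter, 92 mm high; origin at the centre of its underside
There are look-alikes about, which are no part of the job. What is shaped like the part that bears ball_center but purple or turquoise is not meant.

How it is judged:
On the way, in this order (a step that is already met when the one before it is completed fails the run):
1. the ball lies in the middle of the dish, let go, the dish still on its rest (horizontal distance between ball_center and dish_center below 0.016 m and z of ball_center in the frame of dish_center below 0.026 m and contact force between the fingers and ball below 0.05 N and contact force between dish and rest above 0.3 N and linear speed of ball below 0.03 m/s), for 0.3 s.
2. the dish is held clear of its rest, level, ball centred, turned so that the handle points out of the stand's open front (height (world z) of dish_center above 0.06 m and angle between the x axis of dish_center and the x axis of stand, either way round below 0.26 rad and x of dish_grip in the frame of stand below -0.09 m and angle between dish_center's own z axis and vertical below 0.14 rad and horizontal distance between ball_center and dish_center below 0.018 m), for 0.2 s.
At the end, for the whole second after the job is handed in: Held by the handle, still, clear of stand, dripper and carafe: dish tilt < 0.1 rad, handle within 0.2 rad of straight out of the open front, ball within 16 mm of the dish's middle and 18 mm of the outlet's axis, its top 4 to 30 mm below the outlet; dripper and carafe moved < 12 and 15 mm (horizontal distance between ball_center and dish_center below 0.016 m and z of ball_center in the frame of dish_center below 0.026 m and angle between each of dish_center, outlet's own z axis and vertical below 0.1 rad and angle between the x axis of dish_center and the x axis of stand, either way round below 0.2 rad and x of dish_grip in the frame of stand below -0.1 m and horizontal distance between ball_center and outlet below 0.018 m and z of ball_center in the frame of outlet between -0.052 and -0.026 m and contact force between the fingers and dish above 1 N and contact force between each of dish, ball and stand below 0.05 N and contact force between dish and carafe below 0.05 N and contact force between each of dish, ball and dripper below 0.05 N and contact force between the fingers and ball below 0.05 N and linear speed of dish below 0.02 m/s and linear speed of ball below 0.03 m/s and distance of outlet from where it was at the start of the episode below 0.012 m and distance of carafe_mouth from where it was at the start of the episode below 0.015 m); the arm keeps its last pose, push and grip.
It fails at once if the dish is carried without the ball near its middle (height (world z) of dish_center above 0.05 m and horizontal distance between ball_center and dish_center above 0.03 m).
It fails at once if the dish is tilted by more than 15 degrees (angle between dish_center's own z axis and vertical above 0.262 rad).
It fails at once if the dripper or the carafe is shifted or tipped (distance of outlet from where it was at the start of the episode above 0.02 m or distance of carafe_mouth from where it was at the start of the episode above 0.025 m).
It fails at once if a bystander or the ball's ring stand is knocked about (distance of any of ball_stand, cup, jar, scoop, canister, mug from where it was at the start of the episode above 0.03 m).
It also fails if it takes over 67 s, if anything falls off the work surface, if the arm or the gripper's body presses on something with over 40 N, if the wrist force passes 120 N, or if a joint passes its speed limit or range.

## Working session

There is one attempt and no reset: what is moved stays moved. The work goes in short steps, Python scripts to look and compute and a tool call to move; the robot and the scene stay as the last step left them, time stands still between calls to the robot, and variables do not carry over. Pictures are saved under pics/ and viewed, and the job is handed in when it is done.

Besides the shell and the picture viewer there is one more tool, called after "Request:" by a JSON object that holds its "fn" and its "kwargs", one argument or row to a line. carry_out: Moves the arm, as the interface text tells. Its arguments: {"type":"object","properties":{"plan":{"type":"array"},"squeeze":{"type":"number"}},"required":["plan"]}

```bash
mkdir -p pics; ls; python3 - <<'E'
from rig import monitor,get_image,camera_info,r
import cv2,numpy as np
np.set_printoptions(precision=4,suppress=True)
for n in ["side","top","wrist"]:
    c=camera_info(n); print(n,c["mtx"],c["R"],c["t"], -np.array(c["R"]).T@np.array(c["t"]))
    cv2.imwrite(f"pics/{n}0.png",get_image(n)[:,:,::-1])
print(monitor.state())
E
```

```text
pics
side [[379.4942   0.     286.0848]
 [  0.     379.4942 214.6164]
 [  0.       0.       1.    ]] [[ 0.9542 -0.2982  0.0233]
 [-0.1761 -0.6229 -0.7622]
 [ 0.2418  0.7232 -0.6469]] [-0.5858  0.2273  0.9116] [ 0.3785 -0.6924  0.7766]
top [[493.3075   0.     280.4949]
 [  0.     493.3075 209.2604]
 [  0.       0.       1.    ]] [[ 0.0172 -0.9997 -0.0144]
 [-0.9869 -0.0147 -0.1606]
 [ 0.1604  0.0169 -0.9869]] [0.0019 0.6063 1.1802] [ 0.409  -0.0092  1.2622]
wrist [[293.0121   0.     278.2968]
 [  0.     293.0121 208.2467]
 [  0.       0.       1.    ]] [[ 0.3184 -0.9479 -0.0023]
 [-0.9054 -0.3049  0.2954]
 [-0.2807 -0.092  -0.9554]] [-0.6246 -0.0386  0.3802] [ 0.2707 -0.5688  0.3732]
{'time': 0.15, 'joint_positions': array([ 1.2045,  0.4179, -0.0103,  1.614 ,  0.0047,  1.1107, -0.053 ]), 'qvel': array([-0.0004, -0.0011, -0.001 , -0.0021, -0.0016, -0.0016, -0.0011]), 'joint_torque': array([  0.0014, -86.4744,   0.6798, -43.5055,   0.0192,   0.0058,
        -0.0001]), 'position': array([ 0.1993, -0.5921,  0.2308]), 'eef_rot': array([-0.0005,  0.9868,  0.1617, -0.0001]), 'ft_force': array([-0.0361,  0.0289, -0.5008]), 'ft_torque': array([-0.0441, -0.0113, -0.0067]), 'width': 0.08507514566497239}
```

View pics/side0.png

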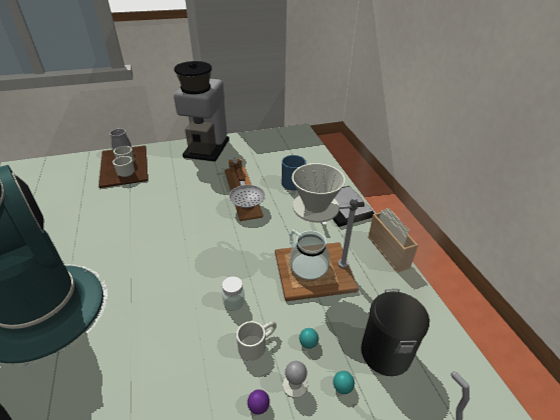

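View pics/top0.png

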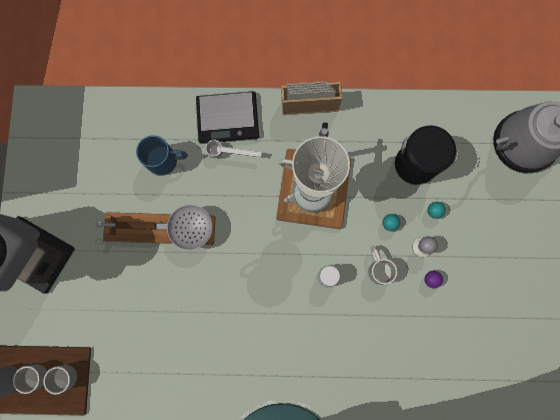

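View pics/wrist0.png

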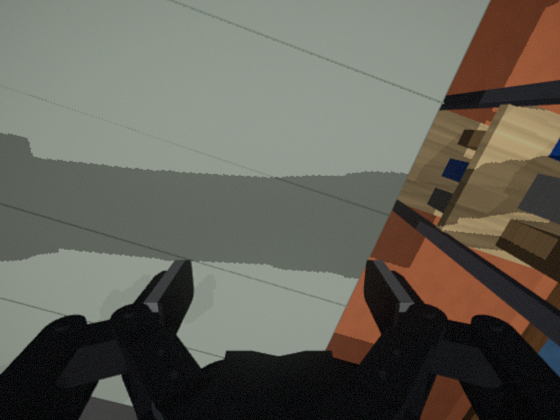

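```bash
cat > h.py <<'E'
from rig import monitor,get_image,camera_info,r
import cv2,numpy as np
from scipy.spatial.transform import Rotation as Ro
np.set_printoptions(precision=4,suppress=True)
def bp(c,uv,z):
    R=np.array(c["R"]);t=np.array(c["t"]);o=-R.T@t
    d=R.T@np.linalg.inv(c["mtx"])@np.array([uv[0],uv[1],1.])
    return o+d*(z-o[2])/d[2]
def pj(c,X):
    p=np.array(c["mtx"])@(np.array(c["R"])@np.array(X)+np.array(c["t"])); return p[:2]/p[2]
def tri(obs):
    A=[];b=[]
    for c,uv in obs:
        R=np.array(c["R"]);o=-R.T@np.array(c["t"]);d=R.T@np.linalg.inv(c["mtx"])@np.array([*uv,1.]);d/=np.linalg.norm(d)
        P=np.eye(3)-np.outer(d,d);A.append(P);b.append(P@o)
    return np.linalg.lstsq(np.vstack(A),np.hstack(b),rcond=None)[0]
def crop(im,x0,y0,x1,y1,s,name):
    cv2.imwrite(name,cv2.resize(im[y0:y1,x0:x1],None,fx=s,fy=s,interpolation=cv2.INTER_CUBIC))
def pose():
    s=monitor.state(); q=s["eef_rot"]; return s["position"],Ro.from_quat([q[1],q[2],q[3],q[0]]),s
E
python3 - <<'E'
from h import *
t=cv2.imread("pics/top0.png");s=cv2.imread("pics/side0.png")
crop(t,95,190,225,260,6,"pics/t_dish.png")
crop(t,270,115,370,240,4.6,"pics/t_stand.png")
crop(t,360,190,470,300,5,"pics/t_ball.png")
crop(s,220,150,360,300,4,"pics/s_mid.png")
crop(s,225,310,365,420,5,"pics/s_ball.png")
E
```

```text
(no output)
```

View pics/t_dish.png

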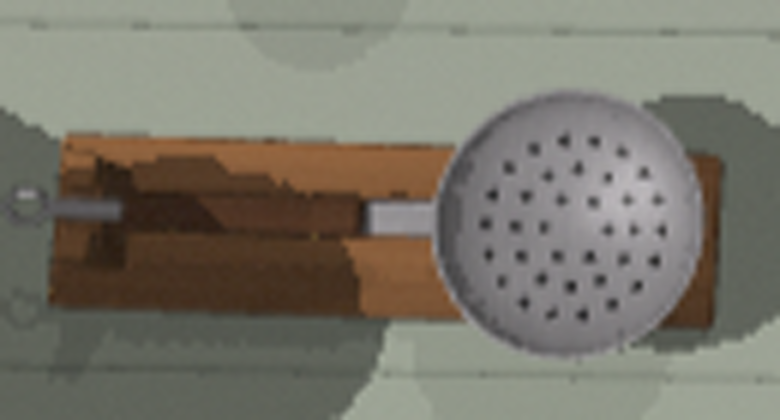

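View pics/t_stand.png

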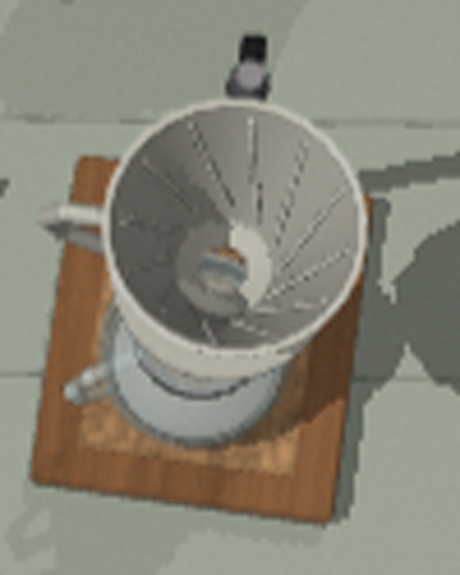

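View pics/t_ball.png

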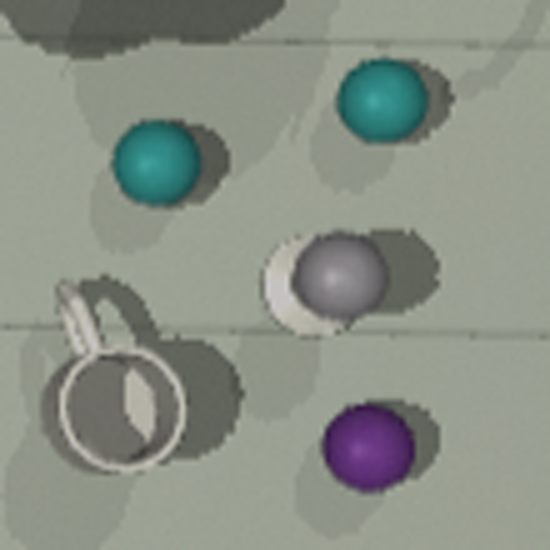

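View pics/s_mid.png

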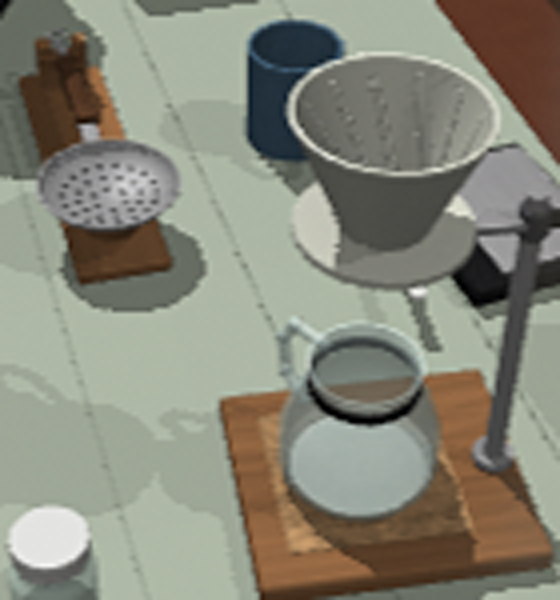

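View pics/s_ball.png

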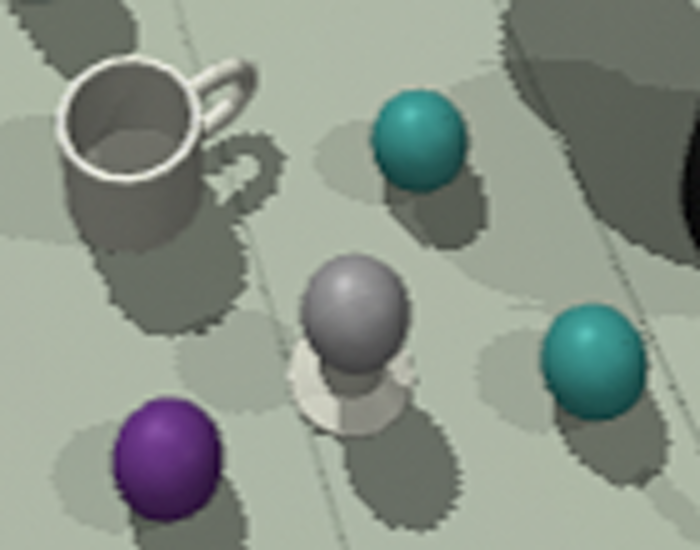

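```bash
python3 - <<'E'
from h import *
T=camera_info("top");S=camera_info("side")
def ct(p,x0,y0,s): return np.array([x0+(p[0]+.5)/s-.5,y0+(p[1]+.5)/s-.5])
tb=lambda *p:ct(p,360,190,5); td=lambda *p:ct(p,95,190,6); ts=lambda *p:ct(p,270,115,4.6)
sm=lambda *p:ct(p,220,150,4); sb=lambda *p:ct(p,225,310,5)
print("ball top z.053",bp(T,tb(341,276),.053),"side",bp(S,sb(356,314),.053),"tri",tri([(T,tb(341,276)),(S,sb(356,314))]))
for n,p in dict(teal1=(158,163),teal2=(384,100),purple=(369,447),cuprim=(124,408)).items():
    print(n,bp(T,tb(*p),.058 if n=='cuprim' else .022))
print("dish top",bp(T,td(569,223),.054),"side",bp(S,sm(109,184),.054))
d=bp(T,td(569,223),.054)
for p,z in [((55,208),.05),((120,211),.05),((365,217),.058),((240,214),.058)]:
    x=bp(T,td(*p),z);print("handle",x,np.hypot(*(x-d)[:2]),np.degrees(np.arctan2(x[1]-d[1],x[0]-d[0])))
print("rest corners",*[bp(T,td(*p),.012) for p in [(65,134),(50,304),(722,152),(712,328)]])
cs=[bp(T,ts(*p),.018) for p in [(83,157),(371,198),(330,523),(32,482)]]
print("stand",*cs,"mean",np.mean(cs,0),"dir",cs[0]-cs[3],cs[1]-cs[2])
print("column top", bp(T,ts(250,75),.243))
print("side base", *[bp(S,sm(*p),.018) for p in [(222,398),(483,372),(262,592),(550,545)]])
print("dripper rim top",bp(T,ts(236,229),.309),"side",bp(S,sm(394,113),.309))
print("carafe mouth side",bp(S,sm(367,364),.117))
E
```

```text
ball top z.053 [ 0.5229 -0.3501  0.053 ] side [ 0.5235 -0.3494  0.053 ] tri [ 0.5231 -0.3498  0.054 ]
teal1 [ 0.5816 -0.2684  0.022 ]
teal2 [ 0.6156 -0.3832  0.022 ]
purple [ 0.441 -0.37   0.022]
cuprim [ 0.4568 -0.2423  0.058 ]
dish top [0.5582 0.2361 0.054 ] side [0.5583 0.2359 0.054 ]
handle [0.5617 0.4511 0.05  ] 0.21506200538991913 89.0741188555459
handle [0.5608 0.4239 0.05  ] 0.1878498154942757 89.19592854984361
handle [0.5589 0.3196 0.058 ] 0.08348215284884615 89.52051634684967
handle [0.5593 0.3713 0.058 ] 0.13522599034283564 89.51260943256413
rest corners [0.5985 0.4636 0.012 ] [0.5252 0.4646 0.012 ] [0.595  0.1804 0.012 ] [0.5195 0.1817 0.012 ]
stand [ 0.7713 -0.0038  0.018 ] [ 0.7495 -0.1665  0.018 ] [ 0.5646 -0.143   0.018 ] [0.5849 0.0217 0.018 ] mean [ 0.6676 -0.0729  0.018 ] dir [ 0.1864 -0.0255  0.    ] [ 0.1849 -0.0236  0.    ]
column top [ 0.7464 -0.0821  0.243 ]
side base [0.5883 0.022  0.018 ] [ 0.7745 -0.0046  0.018 ] [ 0.5658 -0.1445  0.018 ] [ 0.7526 -0.161   0.018 ]
dripper rim top [ 0.6553 -0.0715  0.309 ] side [ 0.6564 -0.0715  0.309 ]
carafe mouth side [ 0.6559 -0.0677  0.117 ]
```

Look-alikes (top image): turquoise (391,222) and (437,210), purple (434,280); the plain steel ball on its white stand is at (428,245). The close crops of the steel ball in both views confirm the choice. Moving above it.

Request:
{"fn": "carry_out", "kwargs": {
  "plan": [
    {"xyz": [0.68,-0.22,0],"dr": [0,0,0],"claw": 85},
    {"xyz": [0.68,-0.22,0],"dr": [0,0,0],"claw": 85},
    {"xyz": [0.68,-0.22,0],"dr": [0,0,0],"claw": 85},
    {"xyz": [0.68,-0.22,0],"dr": [0,0,0],"claw": 85},
    {"xyz": [0.68,-0.22,0],"dr": [0,0,0],"claw": 85},
    {"xyz": [0.68,-0.22,0],"dr": [0,0,0],"claw": 85},
    {"xyz": [0.5,-0.16,0],"dr": [0,0,0],"claw": 85},
    {"xyz": [0.2,-0.08,0],"dr": [0,0,0],"claw": 85},
    {"xyz": [0,0,0],"dr": [0,0,0],"claw": 85}
  ],
  "squeeze": 35
}}

```text
time: 1.27
position: [0.53, -0.3446, 0.2283]
eef_rot: [-0.002, 0.987, 0.16, -0.001]
ft_force: [-0.3, -0.3, -0.2]
width: 0.0851
```

```bash
cat >> h.py <<'E'
def rows(target,yawtarget=None):
    p,Rm,s=pose(); d=np.array(target)-p
    print("t",s["time"],"pos",p,"width",s["width"],"F",s["ft_force"])
    print("tool axes x",Rm.as_matrix()[:,0],"y",Rm.as_matrix()[:,1],"z",Rm.as_matrix()[:,2])
    print("tool shift total fraction",Rm.inv().apply(d)/.08,"mm",Rm.inv().apply(d)*1000)
    if yawtarget is not None:
        a=np.radians(yawtarget);M=np.array([[np.sin(a),np.cos(a),0],[-np.cos(a),np.sin(a),0],[0,0,-1]]).T
        # columns: x=(sin,-cos,0), y=(cos,sin,0), z=down
        M=np.column_stack([[-np.sin(a)*-1,-np.cos(a),0],[np.cos(a),np.sin(a),0],[0,0,-1]])
        if np.linalg.det(M)<0: M[:,0]*=-1
        rv=(Rm.inv()*Ro.from_matrix(M)).as_rotvec();print("rot frac",rv/np.radians(120),"deg",np.degrees(rv))
E
python3 - <<'E'
from h import *
rows([.523,-.35,.15])
c=camera_info("wrist");im=get_image("wrist")[:,:,::-1];cv2.imwrite("pics/w1.png",im)
print(pj(c,[.523,-.35,.054]))
E
```

```text
t 1.275 pos [ 0.53   -0.3446  0.2283] width 0.08512626238721581 F [-0.2622 -0.2787 -0.2381]
tool axes x [ 0.9487  0.3163 -0.0021] y [ 0.3163 -0.9487 -0.0037] z [-0.0032  0.0028 -1.    ]
tool shift total fraction [-0.103   0.0403  0.9792] mm [-8.2403  3.2235 78.3397]
[281.3629 195.5442]
```

View pics/w1.png

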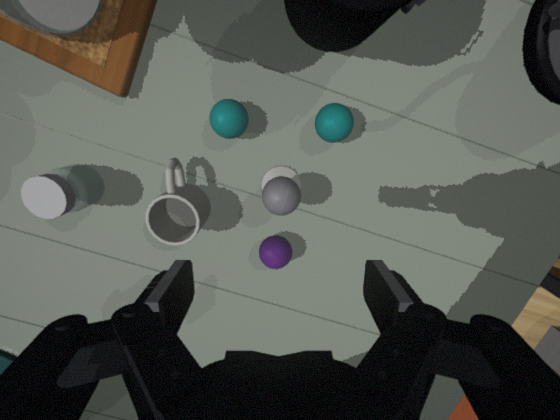

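The wrist view shows the steel ball at (281,195), as predicted; turquoise at (229,118) and (334,122), purple at (276,252). Descending.

Request:
{"fn": "carry_out", "kwargs": {
  "plan": [
    {"xyz": [-0.103,0.04,0.3],"dr": [0,0,0],"claw": 85},
    {"xyz": [0,0,0.5],"dr": [0,0,0],"claw": 85},
    {"xyz": [0,0,0.5],"dr": [0,0,0],"claw": 85},
    {"xyz": [0,0,0.4],"dr": [0,0,0],"claw": 85},
    {"xyz": [0,0,0.2],"dr": [0,0,0],"claw": 85},
    {"xyz": [0,0,0],"dr": [0,0,0],"claw": 85}
  ]
}}

```text
time: 2.08
position: [0.5142, -0.3609, 0.0738]
eef_rot: [0.001, 0.988, 0.153, -0.002]
ft_force: [0.1, -0.1, -0.0]
width: 0.085
```

```bash
python3 - <<'E'
from h import *
rows([.523,-.35,.037],-71.5)
c=camera_info("wrist");im=get_image("wrist")[:,:,::-1];cv2.imwrite("pics/w2.png",im)
print(pj(c,[.523,-.35,.054]))
E
```

```text
t 2.075 pos [ 0.5142 -0.3609  0.0738] width 0.08498317427773733 F [ 0.057  -0.054  -0.0451]
tool axes x [ 0.953   0.3028 -0.0048] y [ 0.3028 -0.953   0.001 ] z [-0.0043 -0.0024 -1.    ]
tool shift total fraction [ 0.1486 -0.0963  0.4596] mm [11.8902 -7.7066 36.7686]
rot frac [ 0.0005  0.0023 -0.0073] deg [ 0.0566  0.2752 -0.873 ]
[264.6593 229.3196]
```

View pics/w2.png

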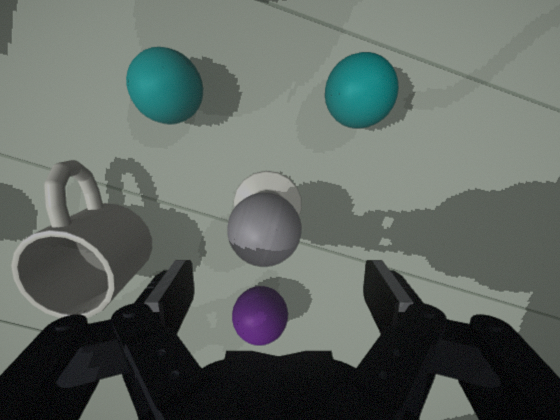

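The ball is at (264.5,229) against a prediction of (264.7,229.3), so the position is good. The fast rows drifted about 14 mm sideways. I'll fix that first, then descend.

Request:
{"fn": "carry_out", "kwargs": {
  "plan": [
    {"xyz": [0.1,-0.06,0],"dr": [0,0,0],"claw": 85},
    {"xyz": [0.05,-0.036,0],"dr": [0,0,0],"claw": 85},
    {"xyz": [0,0,0],"dr": [0,0,0],"claw": 85}
  ]
}}

```text
time: 2.5
position: [0.5259, -0.35, 0.0777]
eef_rot: [0.003, 0.988, 0.153, -0.0]
ft_force: [-0.6, -0.9, -0.8]
width: 0.0852
```

```bash
python3 - <<'E'
from h import *
rows([.523,-.35,.037],-71.5)
E
```

```text
t 2.5 pos [ 0.5259 -0.35    0.0777] width 0.08524415492140375 F [-0.6059 -0.9061 -0.8081]
tool axes x [ 0.9529  0.3032 -0.0011] y [ 0.3032 -0.9529  0.0053] z [ 0.0005 -0.0054 -1.    ]
tool shift total fraction [-0.0339 -0.0133  0.5092] mm [-2.713  -1.0622 40.7359]
rot frac [ 0.0025  0.0006 -0.0071] deg [ 0.3018  0.0668 -0.8529]
```

Request:
{"fn": "carry_out", "kwargs": {
  "plan": [
    {"xyz": [-0.03,-0.01,0.12],"dr": [0,0,0],"claw": 85},
    {"xyz": [0,0,0.12],"dr": [0,0,0],"claw": 85},
    {"xyz": [0,0,0.12],"dr": [0,0,0],"claw": 85},
    {"xyz": [0,0,0],"dr": [0,0,0],"claw": 85}
  ]
}}

```text
time: 3.0
position: [0.5227, -0.3502, 0.0465]
eef_rot: [0.003, 0.988, 0.153, -0.001]
ft_force: [0.6, -0.4, -0.1]
width: 0.0849
```

```bash
python3 - <<'E'
from h import *
rows([.523,-.35,.037],-71.5)
E
```

```text
t 3.0 pos [ 0.5227 -0.3502  0.0465] width 0.08488262164848243 F [ 0.6318 -0.3543 -0.1477]
tool axes x [ 0.953   0.303  -0.0018] y [ 0.303  -0.953   0.0048] z [-0.0003 -0.0052 -1.    ]
tool shift total fraction [ 0.005  -0.0013  0.1188] mm [ 0.3965 -0.101   9.5018]
rot frac [ 0.0023  0.0009 -0.0072] deg [ 0.277   0.1066 -0.8644]
```

Request:
{"fn": "carry_out", "kwargs": {
  "plan": [
    {"xyz": [0,0,0.06],"dr": [0,0,0],"claw": 85},
    {"xyz": [0,0,0.06],"dr": [0,0,0],"claw": 85},
    {"xyz": [0,0,0],"dr": [0,0,0],"claw": 60},
    {"xyz": [0,0,0],"dr": [0,0,0],"claw": 50},
    {"xyz": [0,0,0],"dr": [0,0,0],"claw": 48}
  ],
  "squeeze": 30
}}

```text
time: 3.62
position: [0.523, -0.3504, 0.0366]
eef_rot: [0.003, 0.988, 0.153, -0.0]
ft_force: [0.3, -0.5, -0.5]
width: 0.0478
```

```bash
python3 - <<'E'
from h import *
rows([.523,-.35,.037],-71.5)
c=camera_info("wrist");im=get_image("wrist")[:,:,::-1];cv2.imwrite("pics/w3.png",im)
cv2.imwrite("pics/s3.png",get_image("side")[:,:,::-1])
crop(cv2.imread("pics/s3.png"),225,290,365,420,5,"pics/s3c.png")
E
```

```text
t 3.625 pos [ 0.523  -0.3504  0.0366] width 0.04776417193511012 F [ 0.2968 -0.5199 -0.5069]
tool axes x [ 0.953   0.3029 -0.0014] y [ 0.3029 -0.953   0.0053] z [ 0.0003 -0.0055 -1.    ]
tool shift total fraction [ 0.0022 -0.0052 -0.005 ] mm [ 0.1733 -0.4131 -0.3987]
rot frac [ 0.0025  0.0007 -0.0072] deg [ 0.3053  0.0818 -0.8684]
```

View pics/w3.png

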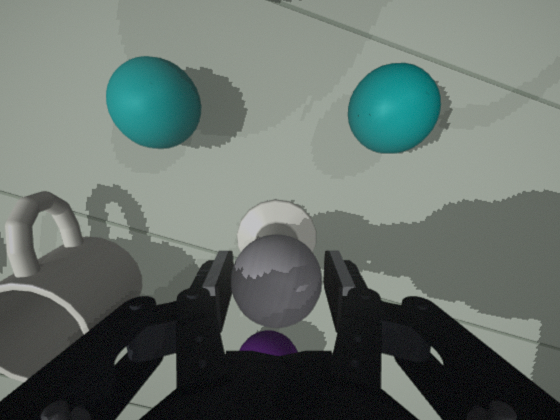

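View pics/s3c.png

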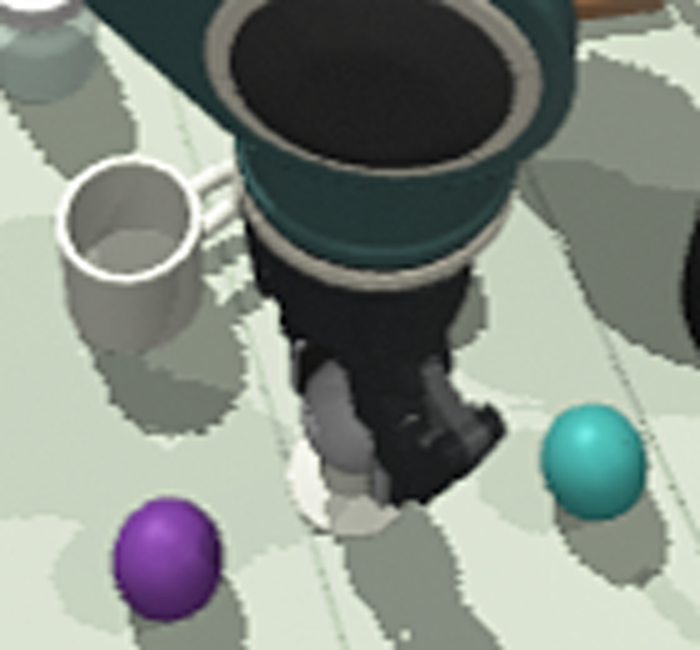

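The ball sits between the fingers at (276,280), evenly placed. Closing and lifting.

Request:
{"fn": "carry_out", "kwargs": {
  "plan": [
    {"xyz": [0,0,0],"dr": [0,0,0],"claw": 44},
    {"xyz": [0,0,0],"dr": [0,0,0],"claw": 40},
    {"xyz": [0,0,0],"dr": [0,0,0],"claw": 36},
    {"xyz": [0,0,-0.06],"dr": [0,0,0],"claw": 36},
    {"xyz": [0,0,-0.1],"dr": [0,0,0],"claw": 36},
    {"xyz": [0,0,-0.15],"dr": [0,0,0],"claw": 36},
    {"xyz": [0,0,-0.2],"dr": [0,0,0],"claw": 36},
    {"xyz": [0,0,0],"dr": [0,0,0],"claw": 36}
  ],
  "squeeze": 30
}}

```text
time: 4.72
position: [0.5233, -0.3505, 0.0814]
eef_rot: [0.003, 0.988, 0.153, 0.0]
ft_force: [-0.3, -0.4, -0.7]
width: 0.0429
```

```bash
python3 - <<'E'
from h import *
rows([.5582,.236,.15],-71.5)
c=camera_info("wrist");im=get_image("wrist")[:,:,::-1];cv2.imwrite("pics/w4.png",im)
cv2.imwrite("pics/s4.png",get_image("side")[:,:,::-1])
E
```

```text
t 4.725 pos [ 0.5233 -0.3505  0.0814] width 0.04285164105937174 F [-0.3017 -0.4114 -0.7287]
tool axes x [ 0.953   0.3029 -0.0005] y [ 0.3029 -0.953   0.0065] z [ 0.0015 -0.0063 -1.    ]
tool shift total fraction [ 2.6353 -6.8489 -0.9032] mm [ 210.8274 -547.9151  -72.2592]
rot frac [ 0.0031  0.0003 -0.0072] deg [ 0.3711  0.0312 -0.8688]
```

View pics/w4.png

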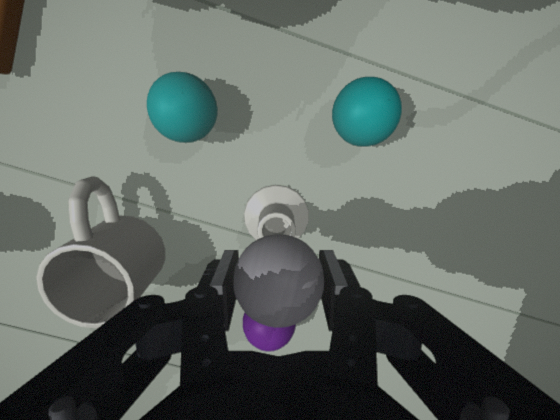

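View pics/s4.png

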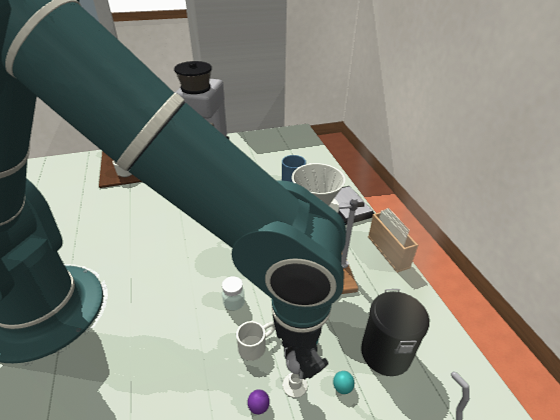

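Ball held at (279,280), its stand left in place at (276,215). Carrying it around the front of the brew stand.

Request:
{"fn": "carry_out", "kwargs": {
  "plan": [
    {"xyz": [0,0,-0.3],"dr": [0,0,0],"claw": 36},
    {"xyz": [-0.1,-0.03,-0.4],"dr": [0,0,0],"claw": 36},
    {"xyz": [-0.3,-0.1,-0.3],"dr": [0,0,0],"claw": 36},
    {"xyz": [-0.4,-0.13,0],"dr": [0,0,0],"claw": 36},
    {"xyz": [-0.4,-0.13,0],"dr": [0,0,0],"claw": 36},
    {"xyz": [0,0,0],"dr": [0,0,0],"claw": 36}
  ]
}}

```text
time: 5.58
position: [0.4174, -0.3479, 0.1592]
eef_rot: [0.001, 0.988, 0.154, -0.002]
ft_force: [0.4, -1.0, -1.2]
width: 0.0424
```

```bash
python3 - <<'E'
from h import *
rows([.42,.2,.16],-71.5)
E
```

```text
t 5.575 pos [ 0.4174 -0.3479  0.1592] width 0.04240635783803132 F [ 0.3751 -1.0462 -1.2214]
tool axes x [ 0.9528  0.3034 -0.0051] y [ 0.3034 -0.9529  0.0009] z [-0.0046 -0.0024 -1.    ]
tool shift total fraction [ 2.1084 -6.516  -0.0268] mm [ 168.6733 -521.2839   -2.1414]
rot frac [ 0.0004  0.0025 -0.007 ] deg [ 0.0492  0.295  -0.8374]
```

Request:
{"fn": "carry_out", "kwargs": {
  "plan": [
    {"xyz": [0.07,-0.2,0],"dr": [0,0,0],"claw": 36},
    {"xyz": [0.14,-0.43,0],"dr": [0,0,0],"claw": 36},
    {"xyz": [0.14,-0.43,0],"dr": [0,0,0],"claw": 36},
    {"xyz": [0.14,-0.43,0],"dr": [0,0,0],"claw": 36},
    {"xyz": [0.14,-0.43,0],"dr": [0,0,0],"claw": 36},
    {"xyz": [0.14,-0.43,0],"dr": [0,0,0],"claw": 36},
    {"xyz": [0.14,-0.43,0],"dr": [0,0,0],"claw": 36},
    {"xyz": [0.14,-0.43,0],"dr": [0,0,0],"claw": 36},
    {"xyz": [0.07,-0.2,0],"dr": [0,0,0],"claw": 36},
    {"xyz": [0,0,0],"dr": [0,0,0],"claw": 36}
  ]
}}

```text
time: 6.82
position: [0.4211, -0.0402, 0.1565]
eef_rot: [-0.001, 0.987, 0.16, -0.003]
ft_force: [-0.6, 0.2, -0.1]
width: 0.0423
```

```bash
python3 - <<'E'
from h import *
rows([.42,.2,.16],-71.5)
c=camera_info("wrist");im=get_image("wrist")[:,:,::-1];cv2.imwrite("pics/w5.png",im)
E
```

```text
t 6.825 pos [ 0.4211 -0.0402  0.1565] width 0.042267064074111745 F [-0.6276  0.2178 -0.0828]
tool axes x [ 0.9488  0.3157 -0.0055] y [ 0.3157 -0.9489 -0.0028] z [-0.0061  0.0009 -1.    ]
tool shift total fraction [ 0.9341 -2.8538 -0.0415] mm [  74.7246 -228.3024   -3.3173]
rot frac [-0.0013  0.0026 -0.0008] deg [-0.1588  0.3125 -0.0973]
```

View pics/w5.png

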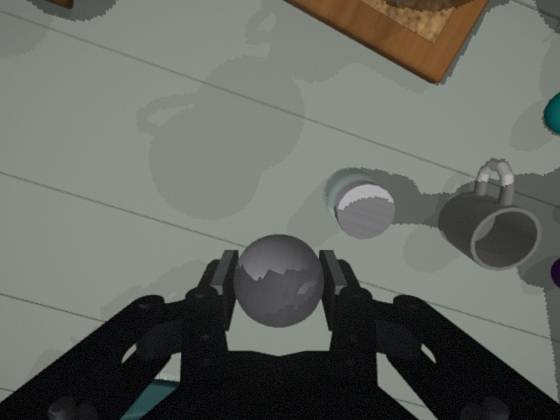

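Ball still firmly held at (279,280). Continuing.

Request:
{"fn": "carry_out", "kwargs": {
  "plan": [
    {"xyz": [0.07,-0.2,0],"dr": [0,0,0],"claw": 36},
    {"xyz": [0.15,-0.45,0],"dr": [0,0,0],"claw": 36},
    {"xyz": [0.15,-0.45,0],"dr": [0,0,0],"claw": 36},
    {"xyz": [0.15,-0.45,0],"dr": [0,0,0],"claw": 36},
    {"xyz": [0.15,-0.45,0],"dr": [0,0,0],"claw": 36},
    {"xyz": [0.15,-0.45,0],"dr": [0,0,0],"claw": 36},
    {"xyz": [0.3,-0.3,0],"dr": [0,0,0],"claw": 36},
    {"xyz": [0.4,0.1,0],"dr": [0,0,0],"claw": 36},
    {"xyz": [0.4,0.1,0],"dr": [0,0,0],"claw": 36},
    {"xyz": [0,0,0],"dr": [0,0,0],"claw": 36}
  ]
}}

```text
time: 8.12
position: [0.5074, 0.2034, 0.1543]
eef_rot: [-0.001, 0.988, 0.155, -0.004]
ft_force: [-0.6, -0.2, -1.2]
width: 0.0423
```

```bash
python3 - <<'E'
from h import *
rows([.5582,.236,.10],-71.5)
c=camera_info("wrist");im=get_image("wrist")[:,:,::-1];cv2.imwrite("pics/w6.png",im)
print(pj(c,[.5582,.236,.036]),pj(c,[.5582,.236,.054]))
E
```

```text
t 8.125 pos [0.5074 0.2034 0.1543] width 0.04226724263850962 F [-0.5705 -0.1889 -1.2176]
tool axes x [ 0.9516  0.3072 -0.0072] y [ 0.3072 -0.9517 -0.0023] z [-0.0075 -0.     -1.    ]
tool shift total fraction [ 0.7348 -0.1915  0.6734] mm [ 58.7852 -15.3183  53.8709]
rot frac [-0.0011  0.0034 -0.0051] deg [-0.1327  0.4094 -0.6104]
[260.3949 136.7992] [259.0184 138.3546]
```

View pics/w6.png

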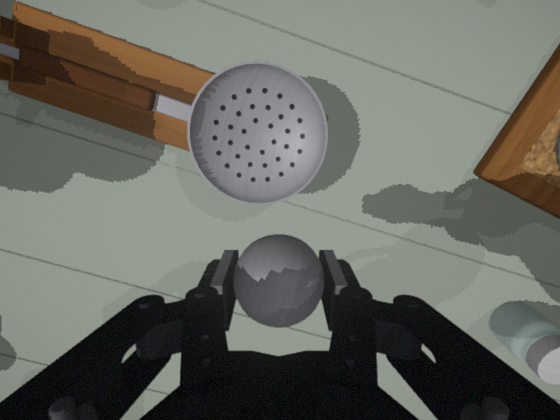

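```bash
python3 - <<'E'
from h import *
rows([.5582,.236,.10],-71.5)
im=get_image("wrist")[:,:,::-1]; c=camera_info("wrist");cv2.imwrite("pics/w7.png",im)
from scipy.optimize import least_squares
def circ(X):
    a=np.linspace(0,2*np.pi,73)
    return np.array([pj(c,[X[0]+.0565*np.cos(t),X[1]+.0565*np.sin(t),.054]) for t in a])
for X in ([.5582,.236],[.5582,.240],[.562,.236]):
    P=circ(X); print(X,P.min(0),P.max(0))
im=im.copy();cv2.polylines(im,[np.round(circ([.5582,.236])).astype(int)],True,(0,0,255),1)
crop(im,170,40,350,220,4,"pics/w7c.png")
E
```

```text
t 8.175 pos [0.5062 0.2034 0.1542] width 0.04237446205842159 F [-0.3126 -0.119  -1.778 ]
tool axes x [ 0.9514  0.3078 -0.0079] y [ 0.3078 -0.9515 -0.0022] z [-0.0082 -0.0003 -1.    ]
tool shift total fraction [ 0.7492 -0.1864  0.6719] mm [ 59.9342 -14.9081  53.7547]
rot frac [-0.0011  0.0038 -0.0048] deg [-0.1273  0.4505 -0.574 ]
[0.5582, 0.236] [189.4689  58.2108] [330.1975 203.2032]
[0.5582, 0.24] [184.5672  56.3843] [325.524  201.8313]
[0.562, 0.236] [190.5153  52.8141] [331.9055 199.1722]
```

View pics/w7c.png

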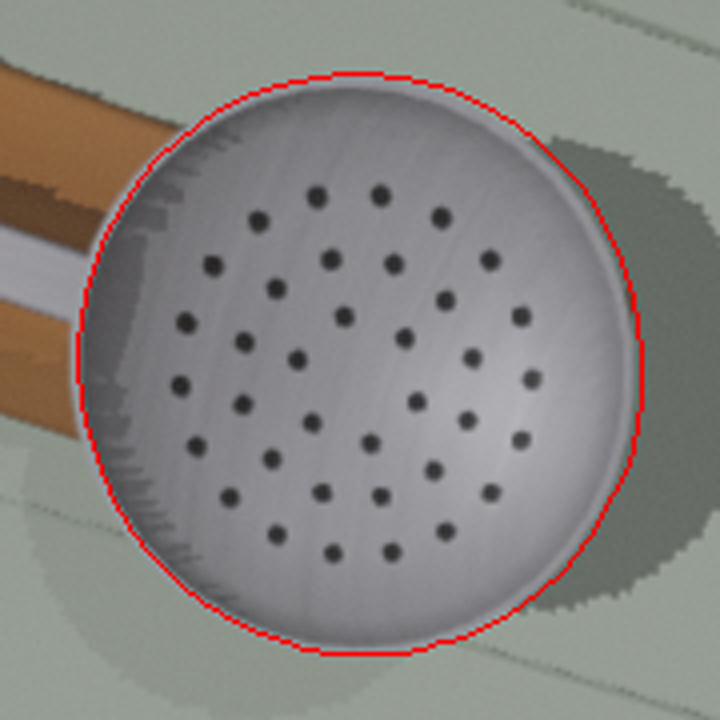

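Prediction and rim agree to about 1 mm. Moving over and lowering.

Request:
{"fn": "carry_out", "kwargs": {
  "plan": [
    {"xyz": [0.12,-0.03,0],"dr": [0,0.004,0],"claw": 36},
    {"xyz": [0.18,-0.05,0],"dr": [0,0,0],"claw": 36},
    {"xyz": [0.18,-0.05,0],"dr": [0,0,0],"claw": 36},
    {"xyz": [0.15,-0.04,0.1],"dr": [0,0,0],"claw": 36},
    {"xyz": [0.1,-0.02,0.15],"dr": [0,0,0],"claw": 36},
    {"xyz": [0,0,0.15],"dr": [0,0,0],"claw": 36},
    {"xyz": [0,0,0.15],"dr": [0,0,0],"claw": 36},
    {"xyz": [0,0,0],"dr": [0,0,0],"claw": 36}
  ]
}}

```text
time: 9.22
position: [0.5582, 0.2377, 0.1063]
eef_rot: [-0.001, 0.988, 0.156, -0.0]
ft_force: [-0.0, -0.3, -1.4]
width: 0.0425
```

```bash
python3 - <<'E'
from h import *
rows([.558,.2365,.044],-71.5)
E
```

```text
t 9.225 pos [0.5582 0.2377 0.1063] width 0.042509000961271595 F [-0.0499 -0.3438 -1.4464]
tool axes x [ 0.9512  0.3087 -0.0005] y [ 0.3087 -0.9512 -0.0013] z [-0.0009  0.0011 -1.    ]
tool shift total fraction [-0.0065  0.0146  0.7793] mm [-0.5202  1.1641 62.3421]
rot frac [-0.0006  0.0002 -0.0043] deg [-0.0764  0.0286 -0.5198]
```

Request:
{"fn": "carry_out", "kwargs": {
  "plan": [
    {"xyz": [-0.006,0.015,0.1],"dr": [0,0,0],"claw": 36},
    {"xyz": [0,0,0.15],"dr": [0,0,0],"claw": 36},
    {"xyz": [0,0,0.15],"dr": [0,0,0],"claw": 36},
    {"xyz": [0,0,0.1],"dr": [0,0,0],"claw": 36},
    {"xyz": [0,0,0.1],"dr": [0,0,0],"claw": 36},
    {"xyz": [0,0,0],"dr": [0,0,0],"claw": 36}
  ]
}}

```text
time: 9.98
position: [0.558, 0.2361, 0.0552]
eef_rot: [-0.001, 0.988, 0.156, -0.0]
ft_force: [-0.1, 0.5, -0.8]
width: 0.0421
```

```bash
python3 - <<'E'
from h import *
rows([.558,.2365,.043],-71.5)
c=camera_info("wrist");im=get_image("wrist")[:,:,::-1];cv2.imwrite("pics/w8.png",im)
S=camera_info("side");im=get_image("side")[:,:,::-1];cv2.imwrite("pics/s8.png",im);crop(im,200,150,300,240,6,"pics/s8c.png")
E
```

```text
t 9.975 pos [0.558  0.2361 0.0552] width 0.04210767475480889 F [-0.0728  0.4726 -0.8258]
tool axes x [ 0.9512  0.3084 -0.0002] y [ 0.3084 -0.9512 -0.0011] z [-0.0005  0.001  -1.    ]
tool shift total fraction [ 0.0017 -0.0052  0.1531] mm [ 0.1333 -0.4151 12.2462]
rot frac [-0.0005  0.0001 -0.0045] deg [-0.0655  0.0108 -0.5352]
```

View pics/w8.png

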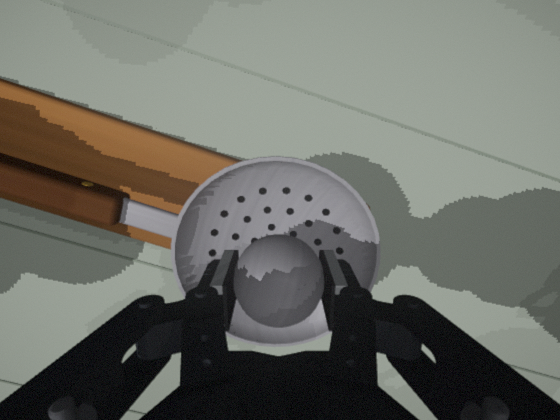

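View pics/s8c.png

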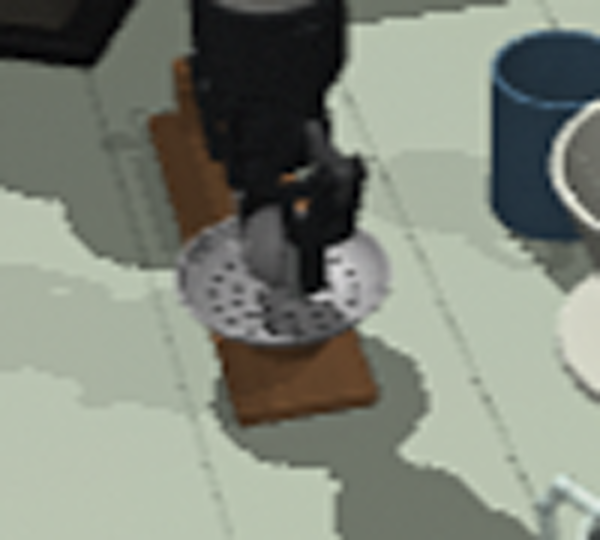

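The ball at (279,280) is over the dish, whose rim spans 175–379 horizontally and is centred at about 277. Lowering gently.

Request:
{"fn": "carry_out", "kwargs": {
  "plan": [
    {"xyz": [0,0,0.06],"dr": [0,0,0],"claw": 36},
    {"xyz": [0,0,0.04],"dr": [0,0,0],"claw": 36},
    {"xyz": [0,0,0.03],"dr": [0,0,0],"claw": 36},
    {"xyz": [0,0,0.02],"dr": [0,0,0],"claw": 36},
    {"xyz": [0,0,0],"dr": [0,0,0],"claw": 36}
  ]
}}

```text
time: 10.7
position: [0.5588, 0.2365, 0.0439]
eef_rot: [-0.001, 0.988, 0.156, 0.001]
ft_force: [0.9, 0.8, -1.4]
width: 0.0425
```

```bash
python3 - <<'E'
from h import *
rows([.558,.2365,.0415],-71.5)
E
```

```text
t 10.7 pos [0.5588 0.2365 0.0439] width 0.04252118329442184 F [ 0.9042  0.7668 -1.392 ]
tool axes x [0.9513 0.3084 0.002 ] y [ 0.3084 -0.9513 -0.0013] z [ 0.0015  0.0019 -1.    ]
tool shift total fraction [-0.0092 -0.0035  0.0299] mm [-0.7383 -0.2763  2.3908]
rot frac [-0.0006 -0.001  -0.0045] deg [-0.0736 -0.1174 -0.5379]
```

Request:
{"fn": "carry_out", "kwargs": {
  "plan": [
    {"xyz": [-0.008,-0.003,0.015],"dr": [0,0,0],"claw": 36},
    {"xyz": [0,0,0.01],"dr": [0,0,0],"claw": 36},
    {"xyz": [0,0,0],"dr": [0,0,0],"claw": 36}
  ]
}}

```text
time: 11.08
position: [0.5581, 0.2366, 0.0419]
eef_rot: [-0.001, 0.988, 0.156, 0.001]
ft_force: [-0.2, 0.1, -1.0]
width: 0.0424
```

```bash
python3 - <<'E'
from h import *
rows([.558,.2365,.0415],-71.5)
E
```

```text
t 11.075 pos [0.5581 0.2366 0.0419] width 0.04242633347096829 F [-0.2371  0.0777 -1.0366]
tool axes x [0.9513 0.3084 0.0023] y [ 0.3084 -0.9513 -0.0013] z [ 0.0018  0.002  -1.    ]
tool shift total fraction [-0.0016  0.0004  0.005 ] mm [-0.132   0.0302  0.3981]
rot frac [-0.0006 -0.0011 -0.0045] deg [-0.0756 -0.1306 -0.5365]
```

Request:
{"fn": "carry_out", "kwargs": {
  "plan": [
    {"xyz": [0,0,0.012],"dr": [0,0,0],"claw": 36},
    {"xyz": [0,0,0.006],"dr": [0,0,0],"claw": 36},
    {"xyz": [0,0,0],"dr": [0,0,0],"claw": 36}
  ]
}}

```text
time: 11.45
position: [0.5587, 0.2367, 0.0412]
eef_rot: [-0.001, 0.988, 0.156, 0.002]
ft_force: [-2.6, -0.4, 1.3]
width: 0.0423
```

```bash
python3 - <<'E'
from h import *
rows([.558,.2365,.0415],-71.5)
S=camera_info("side");im=get_image("side")[:,:,::-1];cv2.imwrite("pics/s9.png",im);crop(im,200,150,300,240,6,"pics/s9c.png")
E
```

```text
t 11.45 pos [0.5587 0.2367 0.0412] width 0.042264277413939136 F [-2.5656 -0.4438  1.3492]
tool axes x [0.9513 0.3083 0.0035] y [ 0.3083 -0.9513 -0.0012] z [ 0.003   0.0022 -1.    ]
tool shift total fraction [-0.0086 -0.0001 -0.0036] mm [-0.6905 -0.0061 -0.2915]
rot frac [-0.0006 -0.0017 -0.0045] deg [-0.0664 -0.1998 -0.5426]
```

View pics/s9c.png

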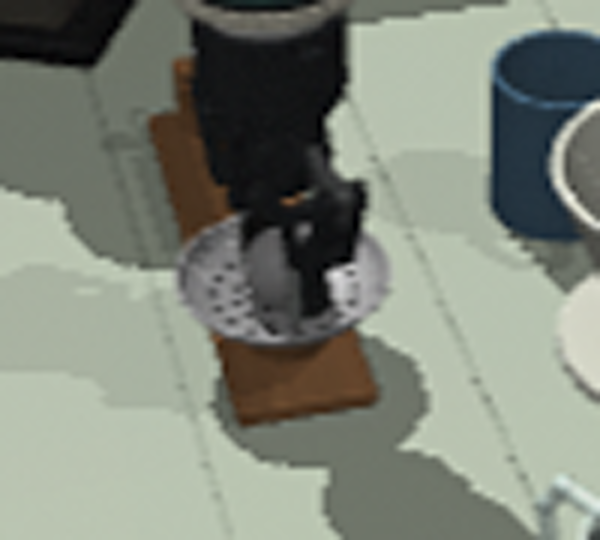

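The force has risen (vertical −1.0 → +1.3 N), so the ball is touching the floor. Opening slowly.

Request:
{"fn": "carry_out", "kwargs": {
  "plan": [
    {"xyz": [0,0,0],"dr": [0,0,0],"claw": 43},
    {"xyz": [0,0,0],"dr": [0,0,0],"claw": 45},
    {"xyz": [0,0,0],"dr": [0,0,0],"claw": 48},
    {"xyz": [0,0,0],"dr": [0,0,0],"claw": 54},
    {"xyz": [0,0,0],"dr": [0,0,0],"claw": 60},
    {"xyz": [0,0,-0.1],"dr": [0,0,0],"claw": 62},
    {"xyz": [0,0,-0.2],"dr": [0,0,0],"claw": 62},
    {"xyz": [0,0,-0.3],"dr": [0,0,0],"claw": 62},
    {"xyz": [0,0,-0.3],"dr": [0,0,0],"claw": 62},
    {"xyz": [0,0,0],"dr": [0,0,0],"claw": 62}
  ]
}}

```text
time: 12.75
position: [0.5589, 0.237, 0.1194]
eef_rot: [-0.001, 0.988, 0.156, 0.003]
ft_force: [0.8, 0.1, -0.2]
width: 0.0619
```

```bash
python3 - <<'E'
from h import *
rows([.5597,.371,.13],0)
im=get_image("wrist")[:,:,::-1];c=camera_info("wrist");cv2.imwrite("pics/w10.png",im)
print(pj(c,[.558,.2365,.058]))
im=get_image("side")[:,:,::-1];cv2.imwrite("pics/s10.png",im);crop(im,200,150,300,240,6,"pics/s10c.png")
E
```

```text
t 12.75 pos [0.5589 0.237  0.1194] width 0.061874664287682936 F [ 0.7937  0.0536 -0.1925]
tool axes x [0.9512 0.3086 0.0058] y [ 0.3086 -0.9512 -0.0016] z [ 0.005   0.0033 -1.    ]
tool shift total fraction [ 0.5266 -1.5899 -0.1275] mm [  42.1253 -127.1937  -10.1976]
rot frac [ 0.0011 -0.0029 -0.6002] deg [  0.1306  -0.3428 -72.0223]
[278.0749 225.2965]
```

View pics/w10.png

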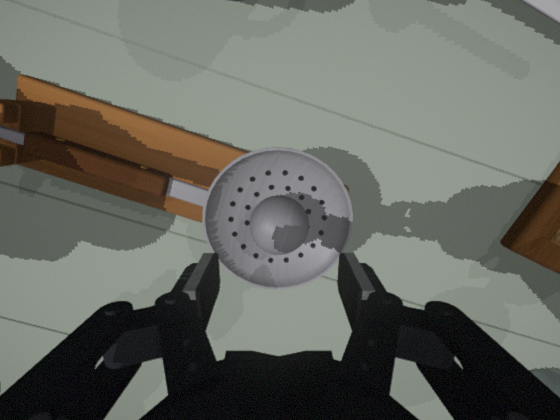

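View pics/s10c.png

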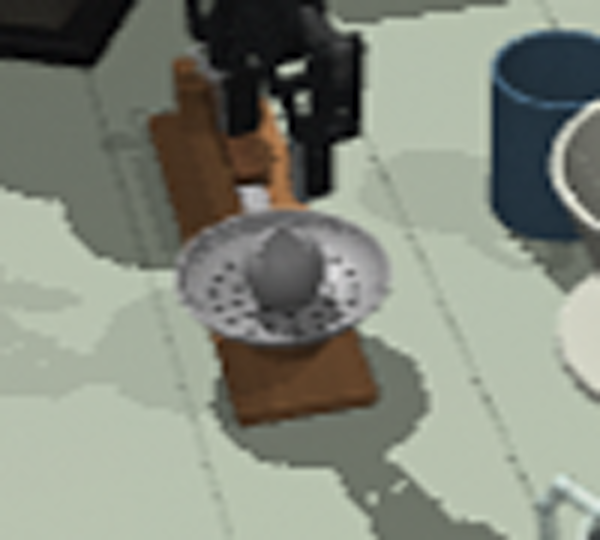

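The ball rests centred in the dish at (279,225), predicted (278,225). Going to the handle now.

Request:
{"fn": "carry_out", "kwargs": {
  "plan": [
    {"xyz": [0.05,-0.15,-0.15],"dr": [0,0,-0.05],"claw": 60},
    {"xyz": [0,0,0],"dr": [0,0,-0.08],"claw": 50},
    {"xyz": [0,0,0],"dr": [0,0,-0.08],"claw": 50},
    {"xyz": [0,0,0],"dr": [0,0,-0.08],"claw": 50},
    {"xyz": [0,0,0],"dr": [0,0,-0.08],"claw": 50},
    {"xyz": [0,0,0],"dr": [0,0,-0.08],"claw": 50},
    {"xyz": [0,0,0],"dr": [0,0,-0.08],"claw": 50},
    {"xyz": [0,0,0],"dr": [0,0,-0.05],"claw": 50},
    {"xyz": [0,0,0],"dr": [0,0,0],"claw": 50}
  ]
}}

```text
time: 13.98
position: [0.5548, 0.248, 0.1242]
eef_rot: [-0.002, 0.708, 0.706, -0.003]
ft_force: [0.3, -0.2, -0.0]
width: 0.0502
```

```bash
python3 - <<'E'
from h import *
rows([.5597,.371,.10],-.6); print(pose()[2]["joint_positions"])
E
```

```text
t 13.975 pos [0.5548 0.248  0.1242] width 0.05018727834715299 F [ 0.2511 -0.1885 -0.0195]
tool axes x [ 0.0029  1.     -0.0011] y [ 1.     -0.0029 -0.0069] z [-0.0069 -0.0011 -1.    ]
tool shift total fraction [1.5384 0.0589 0.3009] mm [123.0759   4.7129  24.0713]
rot frac [-0.0033  0.0005  0.0036] deg [-0.395   0.0647  0.4361]
[ 0.0516  0.6136 -0.7125  1.725   0.4648  0.9865 -0.8386]
```

Request:
{"fn": "carry_out", "kwargs": {
  "plan": [
    {"xyz": [0.25,0.02,0],"dr": [0,0,0],"claw": 50},
    {"xyz": [0.35,0.02,0],"dr": [0,0,0],"claw": 50},
    {"xyz": [0.35,0.02,0],"dr": [0,0,0],"claw": 50},
    {"xyz": [0.35,0,0],"dr": [0,0,0],"claw": 50},
    {"xyz": [0.2,0,0],"dr": [0,0,0],"claw": 50},
    {"xyz": [0,0,0],"dr": [0,0,0],"claw": 50}
  ]
}}

```text
time: 14.72
position: [0.559, 0.3759, 0.1228]
eef_rot: [-0.003, 0.712, 0.702, -0.004]
ft_force: [0.0, 0.9, 0.9]
width: 0.0502
```

```bash
python3 - <<'E'
from h import *
rows([.5597,.371,.10],-.6); print(pose()[2]["joint_positions"])
im=get_image("wrist")[:,:,::-1];c=camera_info("wrist");cv2.imwrite("pics/w11.png",im)
im=get_image("top")[:,:,::-1];cv2.imwrite("pics/t11.png",im);crop(im,95,190,225,260,6,"pics/t11c.png")
d=np.array([.558,.2365]);
for a in (89,90):
  for L,z in ((.085,.058),(.185,.058),(.238,.05)):
    X=[*(d+L*np.array([np.cos(np.radians(a)),np.sin(np.radians(a))])),z]; print(a,L,pj(c,X))
E
```

```text
t 14.725 pos [0.559  0.3759 0.1228] width 0.050152016327125744 F [0.0447 0.8598 0.9004]
tool axes x [ 0.0135  0.9999 -0.0013] y [ 0.9999 -0.0135 -0.0088] z [-0.0088 -0.0012 -1.    ]
tool shift total fraction [-0.0611  0.0115  0.2845] mm [-4.8851  0.9182 22.7587]
rot frac [-0.0042  0.0006 -0.0015] deg [-0.5021  0.072  -0.1746]
[-0.1768  0.7189 -0.6891  1.5447  0.4928  1.0663 -1.0027]
89 0.085 [280.4507 284.5076]
89 0.185 [281.1206 159.6814]
89 0.238 [281.551   79.3735]
90 0.085 [278.607  284.5077]
90 0.185 [276.5336 159.7037]
90 0.238 [275.4116  79.4223]
```

View pics/w11.png

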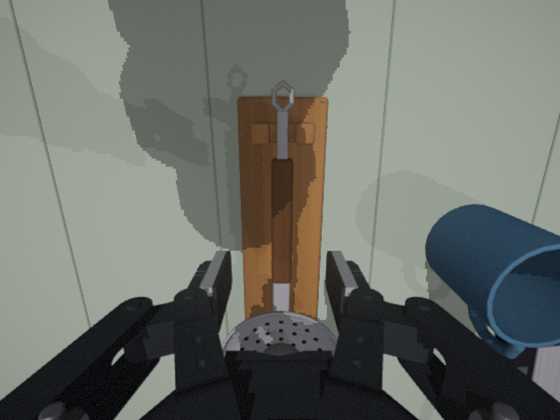

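View pics/t11c.png

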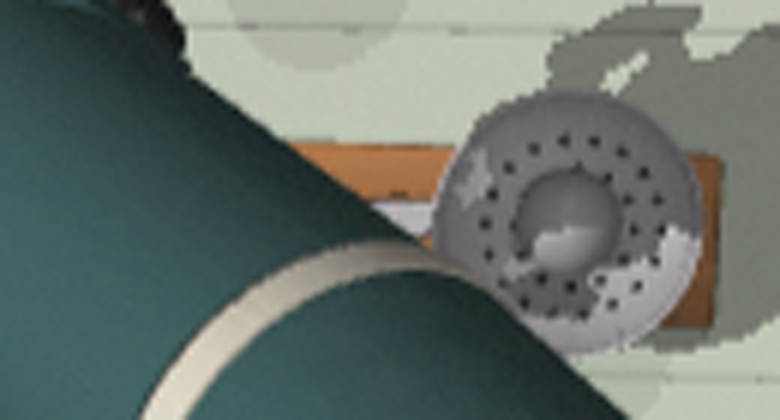

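The handle bar runs from (282,284) to (283,160), about 1.5 mm right of the prediction and at roughly 89°. Aligning and descending.

Request:
{"fn": "carry_out", "kwargs": {
  "plan": [
    {"xyz": [-0.06,0.028,0.15],"dr": [-0.004,0,0],"claw": 50},
    {"xyz": [0,0,0.15],"dr": [0,0,0],"claw": 50},
    {"xyz": [0,0,0.15],"dr": [0,0,0],"claw": 50},
    {"xyz": [0,0,0.15],"dr": [0,0,0],"claw": 50},
    {"xyz": [0,0,0],"dr": [0,0,0],"claw": 50}
  ]
}}

```text
time: 15.45
position: [0.5628, 0.3651, 0.0703]
eef_rot: [0.001, 0.714, 0.7, -0.002]
ft_force: [0.2, 0.0, 0.2]
width: 0.0501
```

```bash
python3 - <<'E'
from h import *
rows([.561,.3715,.032],-.9); print(pose()[2]["joint_positions"])
im=get_image("wrist")[:,:,::-1];c=camera_info("wrist");cv2.imwrite("pics/w12.png",im)
d=np.array([.5595,.2365]);a=np.radians(89.1)
for L,z in ((.085,.058),(.135,.058),(.185,.058),(.238,.05)):
    X=[*(d+L*np.array([np.cos(a),np.sin(a)])),z]; print(L,pj(c,X))
E
```

```text
t 15.45 pos [0.5628 0.3651 0.0703] width 0.050085315602024984 F [0.2481 0.0038 0.179 ]
tool axes x [ 0.019   0.9998 -0.0043] y [ 0.9998 -0.019  -0.0002] z [-0.0003 -0.0043 -1.    ]
tool shift total fraction [ 0.0819 -0.0234  0.4784] mm [ 6.5545 -1.8722 38.2712]
rot frac [-0.0001  0.0021 -0.0016] deg [-0.012   0.2491 -0.187 ]
[-0.1828  0.7703 -0.6528  1.5841  0.5397  0.977  -1.0285]
0.085 [276.5036 315.8629]
0.135 [276.0023 242.4109]
0.185 [275.404  154.7553]
0.238 [274.835   45.1936]
```

View pics/w12.png

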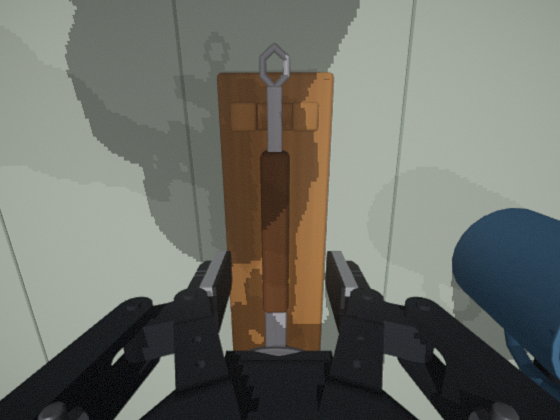

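The bar centre runs (276,310) to (275,152), matching the model. Correcting laterally and descending.

Request:
{"fn": "carry_out", "kwargs": {
  "plan": [
    {"xyz": [0.08,-0.019,0],"dr": [0,0.002,0],"claw": 50},
    {"xyz": [0,0,0.1],"dr": [0,0,0],"claw": 50},
    {"xyz": [0,0,0.12],"dr": [0,0,0],"claw": 50},
    {"xyz": [0,0,0.12],"dr": [0,0,0],"claw": 50},
    {"xyz": [0,0,0.08],"dr": [0,0,0],"claw": 50},
    {"xyz": [0,0,0],"dr": [0,0,0],"claw": 50}
  ]
}}

```text
time: 16.25
position: [0.5616, 0.3727, 0.0354]
eef_rot: [-0.0, 0.714, 0.701, 0.001]
ft_force: [0.0, -1.4, 0.1]
width: 0.0501
```

```bash
python3 - <<'E'
from h import *
rows([.5613,.3715,.032],-.9); print(pose()[2]["joint_positions"])
E
```

```text
t 16.25 pos [0.5616 0.3727 0.0354] width 0.050127337775834106 F [ 0.0282 -1.4262  0.0514]
tool axes x [0.0185 0.9998 0.0011] y [ 0.9998 -0.0185  0.001 ] z [ 0.001   0.0011 -1.    ]
tool shift total fraction [-0.0155 -0.0031  0.0424] mm [-1.2378 -0.248   3.3939]
rot frac [ 0.0005 -0.0005 -0.0014] deg [ 0.0558 -0.0646 -0.1627]
[-0.2067  0.8165 -0.6303  1.5897  0.5681  0.9238 -1.0552]
```

Request:
{"fn": "carry_out", "kwargs": {
  "plan": [
    {"xyz": [-0.012,-0.003,0.04],"dr": [0,0,0],"claw": 40},
    {"xyz": [0,0,0],"dr": [0,0,0],"claw": 30},
    {"xyz": [0,0,0],"dr": [0,0,0],"claw": 24},
    {"xyz": [0,0,0],"dr": [0,0,0],"claw": 20},
    {"xyz": [0,0,0],"dr": [0,0,0],"claw": 18},
    {"xyz": [0,0,0],"dr": [0,0,0],"claw": 16},
    {"xyz": [0,0,0],"dr": [0,0,0],"claw": 13},
    {"xyz": [0,0,0],"dr": [0,0,0],"claw": 8},
    {"xyz": [0,0,0],"dr": [0,0,0],"claw": 8}
  ],
  "squeeze": 90
}}

```text
time: 17.38
position: [0.5617, 0.3719, 0.0331]
eef_rot: [0.0, 0.714, 0.7, 0.001]
ft_force: [-0.3, -0.6, 0.3]
width: 0.0143
```

```bash
python3 - <<'E'
from h import *
rows([.5613,.3715,.032],-.9); print(pose()[2]["joint_positions"])
im=get_image("wrist")[:,:,::-1];c=camera_info("wrist");cv2.imwrite("pics/w13.png",im)
im=get_image("top")[:,:,::-1];cv2.imwrite("pics/t13.png",im);crop(im,95,190,225,260,6,"pics/t13c.png")
E
```

```text
t 17.375 pos [0.5617 0.3719 0.0331] width 0.014322567947105696 F [-0.2784 -0.5698  0.3182]
tool axes x [0.0189 0.9998 0.0017] y [ 0.9998 -0.0189  0.002 ] z [ 0.0021  0.0017 -1.    ]
tool shift total fraction [-0.0055 -0.0052  0.0137] mm [-0.4367 -0.4142  1.0963]
rot frac [ 0.001  -0.0008 -0.0015] deg [ 0.1174 -0.0992 -0.1856]
[-0.2064  0.8184 -0.6285  1.5923  0.5705  0.9184 -1.0565]
```

View pics/w13.png

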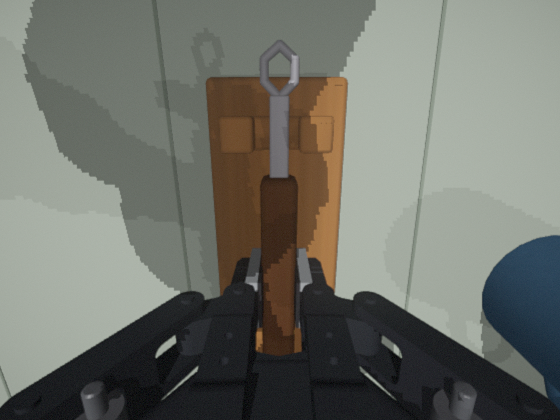

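View pics/t13c.png

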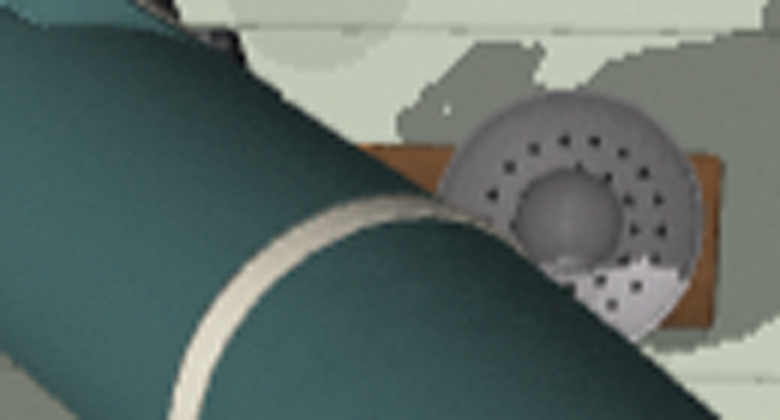

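Handle gripped centrally at (279,265); the ball is still centred in the dish. Lifting a first 10 mm gently.

Request:
{"fn": "carry_out", "kwargs": {
  "plan": [
    {"xyz": [0,0,-0.02],"dr": [0,0,0],"claw": 8},
    {"xyz": [0,0,-0.03],"dr": [0,0,0],"claw": 8},
    {"xyz": [0,0,-0.04],"dr": [0,0,0],"claw": 8},
    {"xyz": [0,0,-0.04],"dr": [0,0,0],"claw": 8},
    {"xyz": [0,0,-0.02],"dr": [0,0,0],"claw": 8},
    {"xyz": [0,0,0],"dr": [0,0,0],"claw": 8}
  ],
  "squeeze": 100
}}

```text
time: 18.23
position: [0.5616, 0.3719, 0.0455]
eef_rot: [-0.0, 0.714, 0.7, 0.001]
ft_force: [0.0, 0.7, -2.5]
width: 0.0141
```

```bash
python3 - <<'E'
from h import *
rows([.5613,.3715,.12],-.9); print(pose()[2]["ft_torque"])
im=get_image("side")[:,:,::-1];cv2.imwrite("pics/s14.png",im);crop(im,190,140,310,230,6,"pics/s14c.png")
im=get_image("top")[:,:,::-1];cv2.imwrite("pics/t14.png",im);crop(im,95,190,225,260,6,"pics/t14c.png")
E
```

```text
t 18.225 pos [0.5616 0.3719 0.0455] width 0.01407986562019572 F [ 0.0058  0.6584 -2.4561]
tool axes x [0.0187 0.9998 0.0019] y [ 0.9998 -0.0187  0.0017] z [ 0.0017  0.0018 -1.    ]
tool shift total fraction [-0.0031 -0.0017 -0.9308] mm [ -0.2464  -0.136  -74.4642]
rot frac [ 0.0008 -0.0009 -0.0014] deg [ 0.0981 -0.1065 -0.1726]
[ 0.2449 -0.049  -0.0064]
```

View pics/s14c.png

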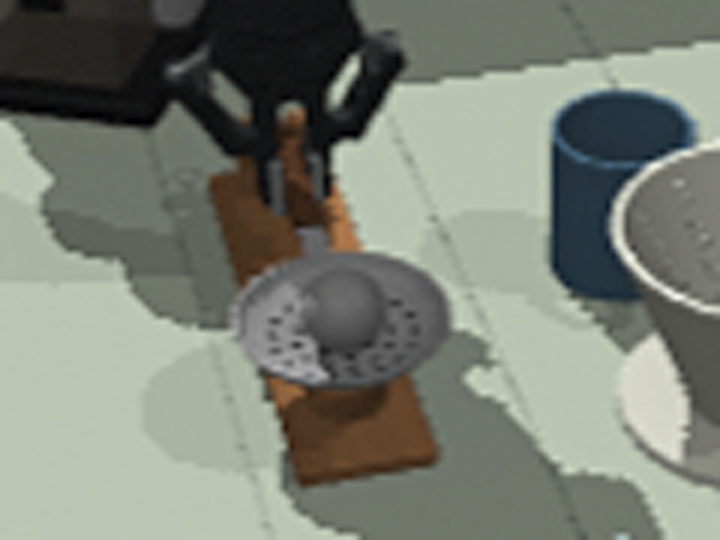

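View pics/t14c.png

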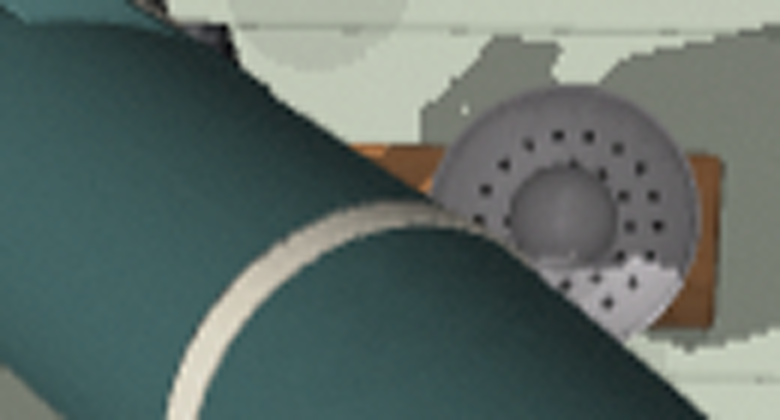

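Lifted clear (2.5 N load), the dish looks level and the ball is centred. Lifting on.

Request:
{"fn": "carry_out", "kwargs": {
  "plan": [
    {"xyz": [0,0,-0.04],"dr": [0,0,0],"claw": 8},
    {"xyz": [0,0,-0.07],"dr": [0,0,0],"claw": 8},
    {"xyz": [0,0,-0.1],"dr": [0,0,0],"claw": 8},
    {"xyz": [0,0,-0.12],"dr": [0,0,0],"claw": 8},
    {"xyz": [0,0,-0.12],"dr": [0,0,0],"claw": 8},
    {"xyz": [0,0,-0.12],"dr": [0,0,0],"claw": 8},
    {"xyz": [0,0,-0.1],"dr": [0,0,0],"claw": 8},
    {"xyz": [0,0,-0.06],"dr": [0,0,0],"claw": 8},
    {"xyz": [0,0,-0.03],"dr": [0,0,0],"claw": 8},
    {"xyz": [0,0,0],"dr": [0,0,0],"claw": 8}
  ]
}}

```text
time: 19.58
position: [0.5615, 0.3718, 0.1111]
eef_rot: [0.0, 0.714, 0.7, 0.001]
ft_force: [-0.1, -0.9, -2.5]
width: 0.0142
```

```bash
python3 - <<'E'
from h import *
rows([.5613,.3715,.154],-.9); print(pose()[2]["joint_positions"])
im=get_image("side")[:,:,::-1];cv2.imwrite("pics/s15.png",im);crop(im,180,90,320,230,5,"pics/s15c.png")
im=get_image("top")[:,:,::-1];cv2.imwrite("pics/t15.png",im);crop(im,95,170,225,260,6,"pics/t15c.png")
E
```

```text
t 19.575 pos [0.5615 0.3718 0.1111] width 0.014239983211879349 F [-0.0578 -0.9024 -2.4681]
tool axes x [0.0187 0.9998 0.002 ] y [ 0.9998 -0.0187  0.0022] z [ 0.0022  0.002  -1.    ]
tool shift total fraction [-0.0026 -0.0016 -0.5368] mm [ -0.2109  -0.1244 -42.9411]
rot frac [ 0.001  -0.001  -0.0014] deg [ 0.1241 -0.1152 -0.1702]
[-0.1742  0.7252 -0.6802  1.5618  0.5068  1.034  -1.0126]
```

View pics/s15c.png

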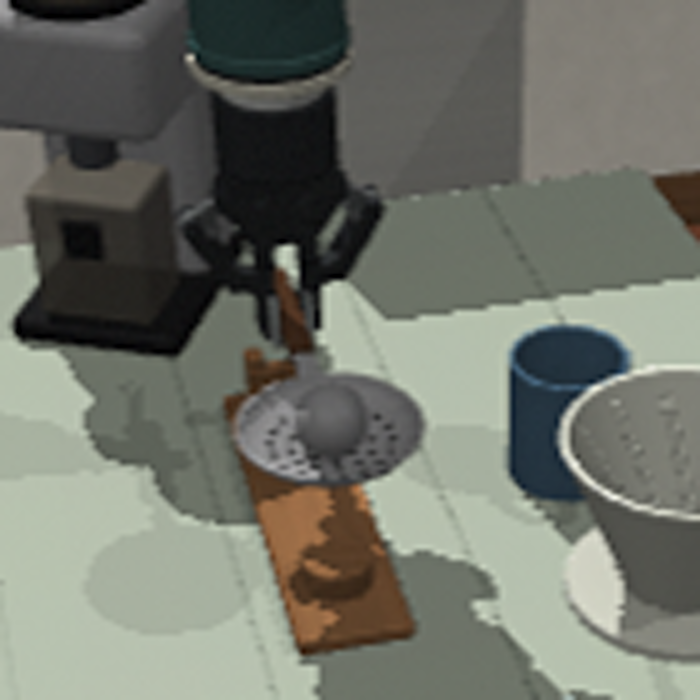

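View pics/t15c.png

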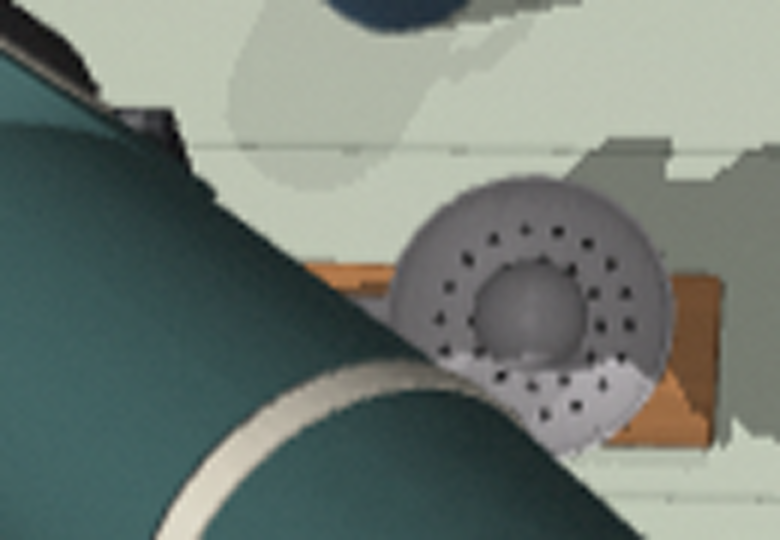

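```bash
python3 - <<'E'
from h import *
T=camera_info("top");S=camera_info("side")
ct=lambda p,x0,y0,s: np.array([x0+(p[0]+.5)/s-.5,y0+(p[1]+.5)/s-.5])
print("rim",tri([(T,ct((531,318),95,170,6)),(S,ct((330,429),180,90,5))]))
print("ball",tri([(T,ct((531,312),95,170,6)),(S,ct((333,417),180,90,5))]))
print("expected rim z",.054+.1111-.0331)
E
```

```text
rim [0.558  0.2359 0.1301]
ball [0.5595 0.2339 0.1397]
expected rim z 0.132
```

Request:
{"fn": "carry_out", "kwargs": {
  "plan": [
    {"xyz": [0,0,-0.04],"dr": [0,0,0],"claw": 8},
    {"xyz": [0,0,-0.08],"dr": [0,0,0],"claw": 8},
    {"xyz": [0,0,-0.12],"dr": [0,0,0],"claw": 8},
    {"xyz": [0,0,-0.12],"dr": [0,0,0],"claw": 8},
    {"xyz": [0,0,-0.1],"dr": [0,0,0],"claw": 8},
    {"xyz": [0,0,-0.06],"dr": [0,0,0],"claw": 8},
    {"xyz": [0,0,-0.03],"dr": [0,0,0],"claw": 8},
    {"xyz": [0,-0.03,0],"dr": [0,0,-0.008],"claw": 8},
    {"xyz": [0,-0.06,0],"dr": [0,0,-0.016],"claw": 8},
    {"xyz": [0,-0.088,0],"dr": [0,0,-0.025],"claw": 8}
  ]
}}

```text
time: 20.92
position: [0.5463, 0.3714, 0.1575]
eef_rot: [0.0, 0.675, 0.738, 0.001]
ft_force: [-0.2, -0.2, -2.3]
width: 0.0144
```

```bash
cat >> h.py <<'E'
def dishc():
    p,Rm,s=pose(); M=Rm.as_matrix(); c=p-.135*M[:,0]-.003*M[:,2]*0
    x=M[:,0];z=-M[:,2]
    print("t %.2f"%s["time"],"TCP",p,"dishC",c[:2],"dishz",c[2]+.0029,"handle az",np.degrees(np.arctan2(x[1],x[0])),"tooltilt",np.degrees(np.arccos(z[2])),"xz",x[2],"yz",M[2,1],"w",s["width"],"F",s["ft_force"],"q",s["joint_positions"])
E
python3 -c "
from h import *
dishc()"
```

```text
t 20.93 TCP [0.5463 0.3714 0.1575] dishC [0.5583 0.2369] dishz 0.16019423745181138 handle az 95.13810919703386 tooltilt 0.11828031281970341 xz 0.0013587798864893173 yz 0.0015541491763832003 w 0.014382170690853806 F [-0.2117 -0.2354 -2.2528] q [-0.1438  0.6632 -0.7359  1.5662  0.4823  1.0991 -0.9067]
```

Request:
{"fn": "carry_out", "kwargs": {
  "plan": [
    {"xyz": [-0.003,-0.103,0],"dr": [0,0,-0.029],"claw": 8},
    {"xyz": [-0.003,-0.103,0],"dr": [0,0,-0.029],"claw": 8},
    {"xyz": [-0.003,-0.103,0],"dr": [0,0,-0.029],"claw": 8},
    {"xyz": [-0.003,-0.103,0],"dr": [0,0,-0.029],"claw": 8},
    {"xyz": [-0.003,-0.103,0],"dr": [0,0,-0.029],"claw": 8},
    {"xyz": [-0.003,-0.103,0],"dr": [0,0,-0.029],"claw": 8},
    {"xyz": [-0.003,-0.103,0],"dr": [0,0,-0.029],"claw": 8},
    {"xyz": [-0.003,-0.103,0],"dr": [0,0,-0.029],"claw": 8}
  ]
}}

```text
time: 21.92
position: [0.479, 0.3485, 0.1554]
eef_rot: [-0.001, 0.464, 0.886, -0.001]
ft_force: [-0.0, 0.1, -2.4]
width: 0.0141
```

```bash
python3 -c "
from h import *
dishc()
im=get_image('side')[:,:,::-1];crop(im,180,90,320,230,4,'pics/s16c.png')
im=get_image('top')[:,:,::-1];crop(im,95,150,245,260,5,'pics/t16c.png')"
```

```text
t 21.93 TCP [0.479  0.3485 0.1554] dishC [0.556  0.2376] dishz 0.1582164997286583 handle az 124.77300865332657 tooltilt 0.10026250224232494 xz 0.0006769688609007734 yz -0.001613659745934699 w 0.014075391857884508 F [-0.0288  0.0701 -2.4244] q [-0.0303  0.6021 -0.8867  1.7441  0.5279  1.0544 -0.4951]
```

View pics/s16c.png

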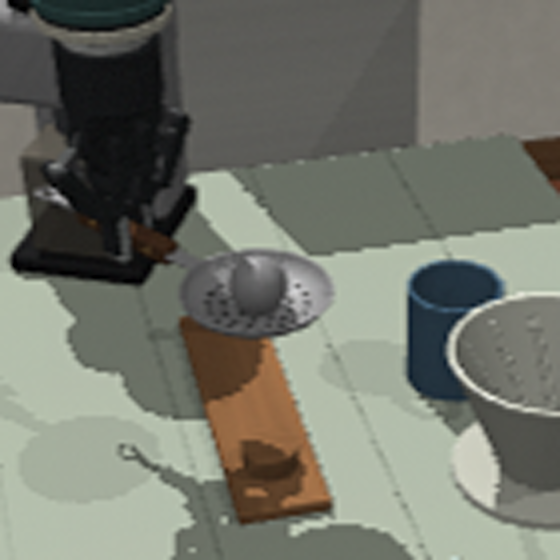

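View pics/t16c.png

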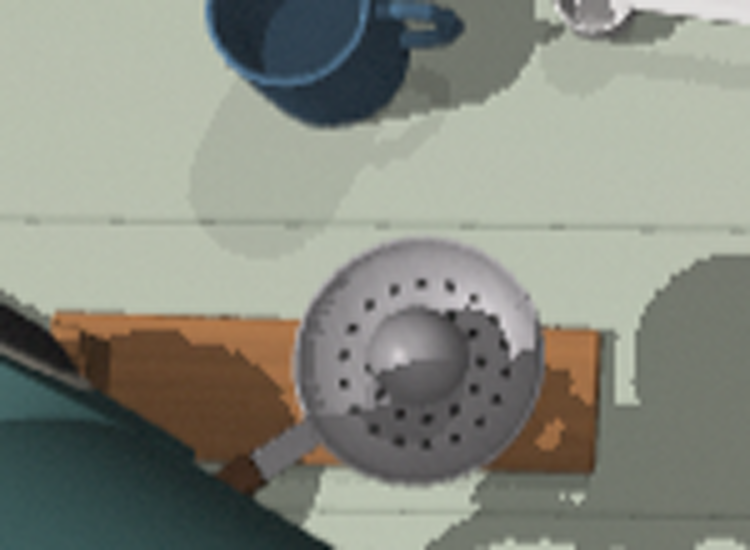

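Ball centred (418,357 against dish 420,361). I'll combine the rest of the turn with a sideways move; the script works out the rows.

```bash
cat >> h.py <<'E'
def plan(seq):
    p,Rm,s=pose();C=p-.135*Rm.as_matrix()[:,0]
    x=Rm.as_matrix()[:,0];az=np.arctan2(x[1],x[0])
    for dx,dy,dz,da in seq:
        C2=C+np.array([dx,dy,dz])/1000;az2=az+np.radians(da)
        h=np.array([np.cos(az),np.sin(az),0]);h2=np.array([np.cos(az2),np.sin(az2),0])
        D=(C2+.135*h2)-(C+.135*h); ty=np.array([np.sin(az),-np.cos(az),0])
        print([round(float(v),3) for v in (D@h/.08,D@ty/.08,-D[2]/.08)],"drz",round(-da/120,4)," -> C",C2[:2],round(np.degrees(az2),1))
        C,az=C2,az2
E
python3 -c "
from h import *
plan([(0.3,-2,0,3),(.3,-4,0,3.5)]+[(.5,-7,0,3.5)]*8)"
```

```text
[-0.025, -0.099, -0.0] drz -0.025  -> C [0.556  0.2353] 127.7
[-0.045, -0.131, -0.0] drz -0.0292  -> C [0.5563 0.2313] 131.2
[-0.073, -0.156, -0.0] drz -0.0292  -> C [0.5568 0.2243] 134.7
[-0.07, -0.16, -0.0] drz -0.0292  -> C [0.5573 0.2173] 138.2
[-0.066, -0.164, -0.0] drz -0.0292  -> C [0.5578 0.2103] 141.7
[-0.062, -0.168, -0.0] drz -0.0292  -> C [0.5583 0.2033] 145.2
[-0.058, -0.171, -0.0] drz -0.0292  -> C [0.5588 0.1963] 148.7
[-0.054, -0.175, -0.0] drz -0.0292  -> C [0.5593 0.1893] 152.2
[-0.049, -0.177, -0.0] drz -0.0292  -> C [0.5598 0.1823] 155.7
[-0.045, -0.18, -0.0] drz -0.0292  -> C [0.5603 0.1753] 159.2
```

Request:
{"fn": "carry_out", "kwargs": {
  "plan": [
    {"xyz": [-0.025,-0.099,0],"dr": [0,0,-0.025],"claw": 8},
    {"xyz": [-0.045,-0.131,0],"dr": [0,0,-0.029],"claw": 8},
    {"xyz": [-0.073,-0.156,0],"dr": [0,0,-0.029],"claw": 8},
    {"xyz": [-0.07,-0.16,0],"dr": [0,0,-0.029],"claw": 8},
    {"xyz": [-0.066,-0.164,0],"dr": [0,0,-0.029],"claw": 8},
    {"xyz": [-0.062,-0.168,0],"dr": [0,0,-0.029],"claw": 8},
    {"xyz": [-0.058,-0.171,0],"dr": [0,0,-0.029],"claw": 8},
    {"xyz": [-0.054,-0.175,0],"dr": [0,0,-0.029],"claw": 8},
    {"xyz": [-0.049,-0.177,0],"dr": [0,0,-0.029],"claw": 8}
  ]
}}

```text
time: 23.15
position: [0.4362, 0.2364, 0.1551]
eef_rot: [-0.001, 0.207, 0.978, -0.0]
ft_force: [0.9, -0.4, -3.3]
width: 0.0141
```

```bash
python3 -c "
from h import *
dishc()
plan([(1,-7,0,3.5)]*3+[(2,-7,0,3)]+[(2,-7,0,1)]+[(3,-7,0,0)]*4)"
```

```text
t 23.15 TCP [0.4362 0.2364 0.1551] dishC [0.5596 0.1817] dishz 0.15772997493410462 handle az 156.1422087553312 tooltilt 0.1337797027009903 xz 0.00202809591871599 yz -0.0011569605423062785 w 0.014140094466533932 F [ 0.9465 -0.4284 -3.3386] q [ 0.3188  0.5067 -1.0917  1.9746  0.5392  0.9907  0.1207]
[-0.05, -0.178, -0.0] drz -0.0292  -> C [0.5606 0.1747] 159.6
[-0.045, -0.181, -0.0] drz -0.0292  -> C [0.5616 0.1677] 163.1
[-0.04, -0.183, -0.0] drz -0.0292  -> C [0.5626 0.1607] 166.6
[-0.047, -0.168, -0.0] drz -0.025  -> C [0.5646 0.1537] 169.6
[-0.041, -0.111, -0.0] drz -0.0083  -> C [0.5666 0.1467] 170.6
[-0.051, -0.08, -0.0] drz 0.0  -> C [0.5696 0.1397] 170.6
[-0.051, -0.08, -0.0] drz 0.0  -> C [0.5726 0.1327] 170.6
[-0.051, -0.08, -0.0] drz 0.0  -> C [0.5756 0.1257] 170.6
[-0.051, -0.08, -0.0] drz 0.0  -> C [0.5786 0.1187] 170.6
```

Joint 3 is nearing its limit (−1.09 of −1.27). I'll translate first without turning and see how it responds.

```bash
python3 -c "
from h import *
plan([(1,-6,0,2),(2,-7,0,.5)]+[(3,-7,0,0)]*5+[(3,-7,0,0)])
im=get_image('top')[:,:,::-1];crop(im,95,130,345,290,3,'pics/t17c.png')"
```

```text
[-0.043, -0.122, -0.0] drz -0.0167  -> C [0.5606 0.1757] 158.1
[-0.056, -0.087, -0.0] drz -0.0042  -> C [0.5626 0.1687] 158.6
[-0.067, -0.068, -0.0] drz 0.0  -> C [0.5656 0.1617] 158.6
[-0.067, -0.068, -0.0] drz 0.0  -> C [0.5686 0.1547] 158.6
[-0.067, -0.068, -0.0] drz 0.0  -> C [0.5716 0.1477] 158.6
[-0.067, -0.068, -0.0] drz 0.0  -> C [0.5746 0.1407] 158.6
[-0.067, -0.068, -0.0] drz 0.0  -> C [0.5776 0.1337] 158.6
[-0.067, -0.068, -0.0] drz 0.0  -> C [0.5806 0.1267] 158.6
```

View pics/t17c.png

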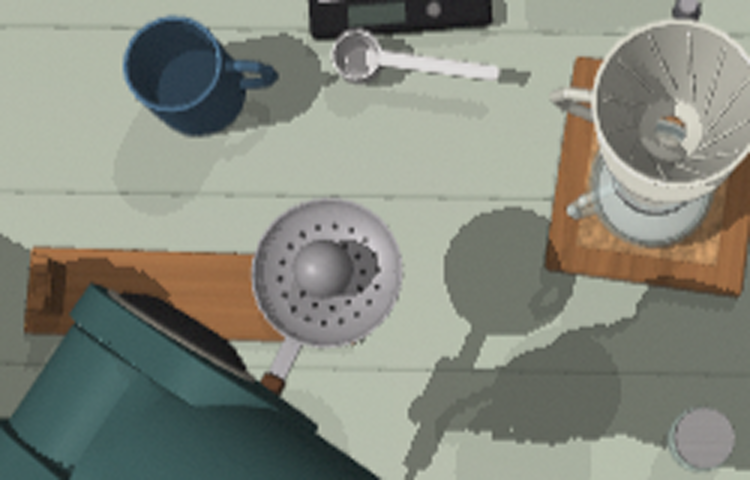

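Ball near the middle at (323,268) in the crop, dish (328,272). Its lag of about 2 mm is fine. Continuing.

Request:
{"fn": "carry_out", "kwargs": {
  "plan": [
    {"xyz": [-0.043,-0.122,0],"dr": [0,0,-0.016],"claw": 8},
    {"xyz": [-0.056,-0.087,0],"dr": [0,0,-0.004],"claw": 8},
    {"xyz": [-0.067,-0.068,0],"dr": [0,0,0],"claw": 8},
    {"xyz": [-0.067,-0.068,0],"dr": [0,0,0],"claw": 8},
    {"xyz": [-0.067,-0.068,0],"dr": [0,0,0],"claw": 8},
    {"xyz": [-0.067,-0.068,0],"dr": [0,0,0],"claw": 8},
    {"xyz": [-0.067,-0.068,0],"dr": [0,0,0],"claw": 8},
    {"xyz": [-0.067,-0.068,0],"dr": [0,0,0],"claw": 8}
  ]
}}

```text
time: 24.2
position: [0.4566, 0.1718, 0.155]
eef_rot: [-0.001, 0.187, 0.982, -0.001]
ft_force: [-0.0, -0.8, -1.9]
width: 0.0141
```

```bash
python3 -c "
from h import *
dishc()
plan([(3,-7,0,0)]*8)"
```

```text
t 24.20 TCP [0.4566 0.1718 0.155 ] dishC [0.5822 0.1221] dishz 0.15766176622557165 handle az 158.40730352120812 tooltilt 0.14962556911523747 xz 0.0019736883677745993 yz -0.0017100455916874795 w 0.014111134302807965 F [-0.0454 -0.7842 -1.9405] q [ 0.4759  0.4993 -1.1115  1.993   0.5396  0.9867  0.2918]
[-0.067, -0.068, -0.0] drz 0.0  -> C [0.5852 0.1151] 158.4
[-0.067, -0.068, -0.0] drz 0.0  -> C [0.5882 0.1081] 158.4
[-0.067, -0.068, -0.0] drz 0.0  -> C [0.5912 0.1011] 158.4
[-0.067, -0.068, -0.0] drz 0.0  -> C [0.5942 0.0941] 158.4
[-0.067, -0.068, -0.0] drz 0.0  -> C [0.5972 0.0871] 158.4
[-0.067, -0.068, -0.0] drz 0.0  -> C [0.6002 0.0801] 158.4
[-0.067, -0.068, -0.0] drz 0.0  -> C [0.6032 0.0731] 158.4
[-0.067, -0.068, -0.0] drz 0.0  -> C [0.6062 0.0661] 158.4
```

Request:
{"fn": "carry_out", "kwargs": {
  "plan": [
    {"xyz": [-0.067,-0.068,0],"dr": [0,0,0],"claw": 8},
    {"xyz": [-0.067,-0.068,0],"dr": [0,0,0],"claw": 8},
    {"xyz": [-0.067,-0.068,0],"dr": [0,0,0],"claw": 8},
    {"xyz": [-0.067,-0.068,0],"dr": [0,0,0],"claw": 8},
    {"xyz": [-0.067,-0.068,0],"dr": [0,0,0],"claw": 8},
    {"xyz": [-0.067,-0.068,0],"dr": [0,0,0],"claw": 8},
    {"xyz": [-0.05,-0.05,0],"dr": [0,0,0],"claw": 8},
    {"xyz": [-0.03,-0.03,0],"dr": [0,0,0],"claw": 8},
    {"xyz": [-0.01,-0.01,0],"dr": [0,0,0],"claw": 8}
  ]
}}

```text
time: 25.32
position: [0.4803, 0.1162, 0.155]
eef_rot: [-0.001, 0.188, 0.982, -0.001]
ft_force: [-0.4, -0.4, -2.5]
width: 0.0141
```

```bash
python3 -c "
from h import *
dishc()
im=get_image('side')[:,:,::-1];crop(im,200,130,380,310,4,'pics/s18c.png')
im=get_image('top')[:,:,::-1];crop(im,195,120,375,260,4,'pics/t18c.png')"
```

```text
t 25.32 TCP [0.4803 0.1162 0.155 ] dishC [0.6058 0.0664] dishz 0.1575896106882893 handle az 158.36378732123154 tooltilt 0.15248908353588048 xz 0.0020811978633466384 yz -0.0016588681094614828 w 0.014135131496255572 F [-0.3633 -0.409  -2.4857] q [ 0.5877  0.5103 -1.1052  1.9787  0.5472  0.9938  0.4104]
```

View pics/s18c.png

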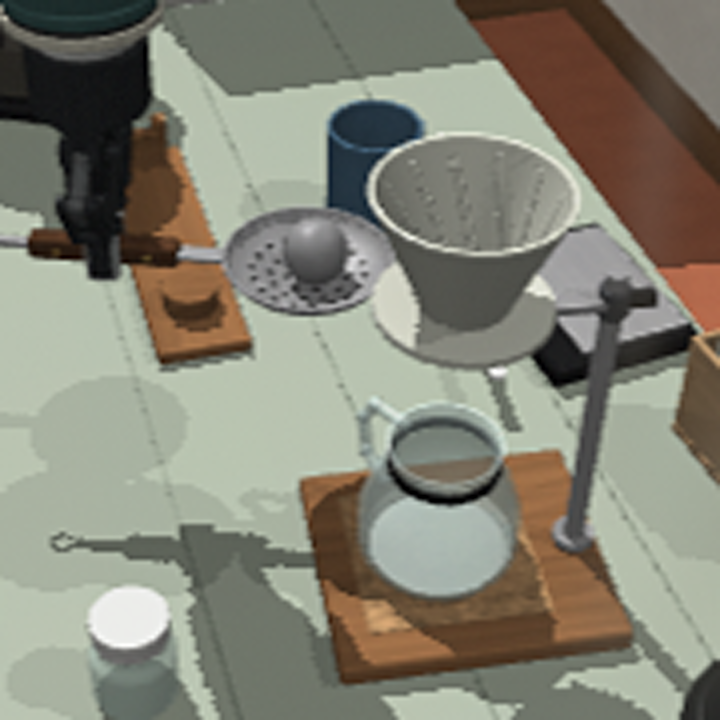

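View pics/t18c.png

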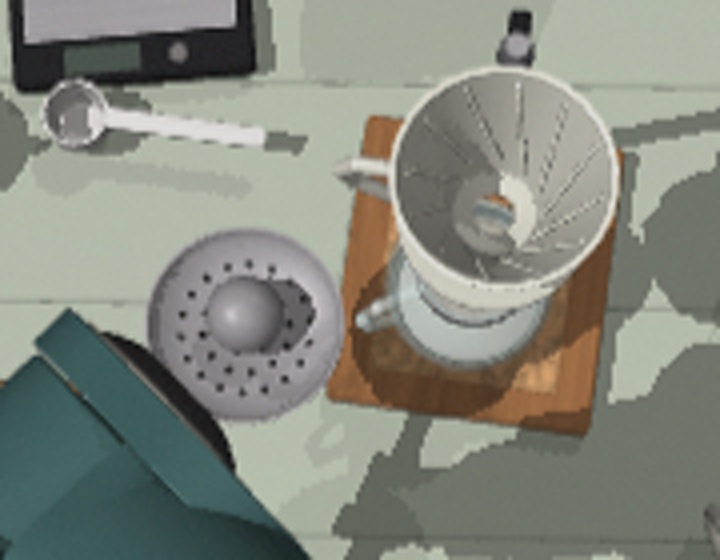

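The ball (245,314) lies about 5 mm toward +x of the rim centre (246,325), so either the dish has sagged slightly or the ball is sloshing. I'll settle and check.

Request:
{"fn": "carry_out", "kwargs": {
  "plan": [
    {"xyz": [0,0,0],"dr": [0,0,0],"claw": 8},
    {"xyz": [0,0,0],"dr": [0,0,0],"claw": 8},
    {"xyz": [0,0,0],"dr": [0,0,0],"claw": 8},
    {"xyz": [0,0,0],"dr": [0,0,0],"claw": 8}
  ]
}}

```text
time: 25.92
position: [0.48, 0.1169, 0.155]
eef_rot: [-0.001, 0.187, 0.982, -0.001]
ft_force: [0.6, 0.2, -1.6]
width: 0.0141
```

```bash
cat > m.py <<'E'
from h import *
import sys
n=sys.argv[1]
dishc()
im=get_image('side')[:,:,::-1];cv2.imwrite(f'pics/s{n}.png',im)
im=get_image('top')[:,:,::-1];cv2.imwrite(f'pics/t{n}.png',im)
E
python3 m.py 19; python3 -c "
from h import *
crop(cv2.imread('pics/s19.png'),195,170,305,220,7,'pics/s19c.png')
crop(cv2.imread('pics/t19.png'),225,170,290,235,8,'pics/t19c.png')"
```

```text
t 25.93 TCP [0.48   0.1169 0.155 ] dishC [0.6055 0.0673] dishz 0.15766185235425711 handle az 158.43090724774186 tooltilt 0.14868312084583446 xz 0.0020372545697620215 yz -0.0016073753784237445 w 0.014114851461055011 F [ 0.5826  0.2023 -1.6308] q [ 0.5867  0.5101 -1.1056  1.979   0.5471  0.9938  0.4101]
```

View pics/s19c.png

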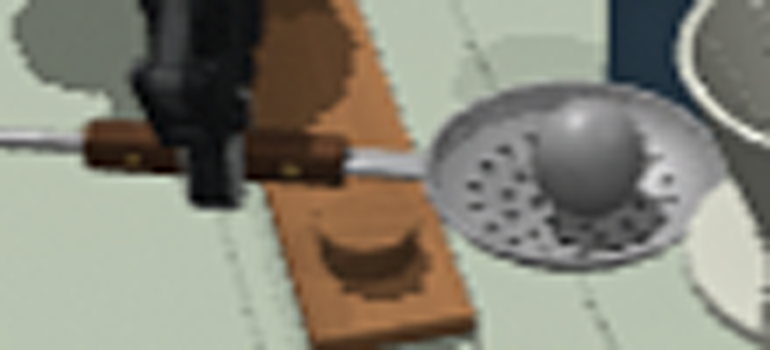

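View pics/t19c.png

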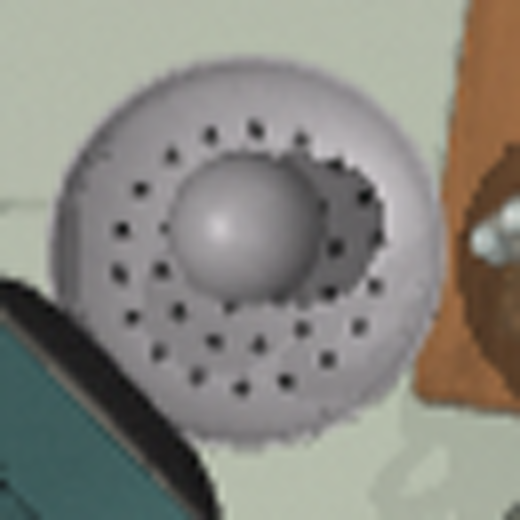

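```bash
cat > fit.py <<'E'
from h import *
from scipy.optimize import least_squares
T=camera_info("top");S=camera_info("side")
def ct(p,x0,y0,s): return np.array([x0+(p[0]+.5)/s-.5,y0+(p[1]+.5)/s-.5])
def fit(text,sext,az):
    # extents (x0,x1,y0,y1) in px of rim in top and side; solve rim centre and tilt along handle
    h=np.array([np.cos(np.radians(az)),np.sin(np.radians(az)),0]);l=np.array([-h[1],h[0],0]);a=np.linspace(0,2*np.pi,181)
    def ext(c,C,p):
        u=h*np.cos(p)+np.array([0,0,1])*np.sin(p)   # p>0: handle end up (nose down)
        P=np.array([pj(c,C+.0565*(u*np.cos(t)+l*np.sin(t))) for t in a]); return np.array([P[:,0].min(),P[:,0].max(),P[:,1].min(),P[:,1].max()])
    f=lambda v: np.r_[ext(T,v[:3],v[3])-text,ext(S,v[:3],v[3])-sext]
    r_=least_squares(f,[.6,.06,.17,0.02],diff_step=1e-4,x_scale=[.01,.01,.01,.02]); print("rim C",r_.x[:3],"nose-down deg",np.degrees(r_.x[3]),"res",f(r_.x)); return r_.x
E
python3 - <<'E'
from fit import *
t0=ct((52,57),225,170,8);t1=ct((444,448),225,170,8);s0=ct((425,82),195,170,7);s1=ct((725,270),195,170,7)
fit(np.array([t0[0],t1[0],t0[1],t1[1]]),np.array([s0[0],s1[0],s0[1],s1[1]]),158.4)
print("ball",tri([(T,ct((246,228),225,170,8)),(S,ct((589,154),195,170,7))]))
E
```

```text
rim C [0.6044 0.0656 0.1748] nose-down deg 4.779869918370396 res [-0.7386  0.7152 -0.0914 -0.1843 -0.2621 -0.02    0.165   0.0205]
ball [0.6094 0.0658 0.1823]
```

The ball is ~5 mm toward the nose, which suggests a 2–3° nose-down sag. Pitching the nose up 2°.

Request:
{"fn": "carry_out", "kwargs": {
  "plan": [
    {"xyz": [0,0,0.01],"dr": [0,-0.004,0],"claw": 8},
    {"xyz": [0,0,0.01],"dr": [0,-0.005,0],"claw": 8},
    {"xyz": [0,0,0.01],"dr": [0,-0.005,0],"claw": 8},
    {"xyz": [0,0,0.01],"dr": [0,-0.004,0],"claw": 8},
    {"xyz": [0,0,0],"dr": [0,0,0],"claw": 8},
    {"xyz": [0,0,0],"dr": [0,0,0],"claw": 8},
    {"xyz": [0,0,0],"dr": [0,0,0],"claw": 8},
    {"xyz": [0,0,0],"dr": [0,0,0],"claw": 8}
  ]
}}

```text
time: 27.02
position: [0.48, 0.1169, 0.1516]
eef_rot: [0.019, 0.187, 0.982, -0.004]
ft_force: [1.0, -0.4, -1.7]
width: 0.0141
```

```bash
python3 m.py 20; python3 -c "
from h import *
crop(cv2.imread('pics/s20.png'),195,170,305,220,7,'pics/s20c.png')
crop(cv2.imread('pics/t20.png'),225,170,290,235,8,'pics/t20c.png')"
```

```text
t 27.02 TCP [0.48   0.1169 0.1516] dishC [0.6055 0.0673] dishz 0.15972699404664475 handle az 158.43126809921995 tooltilt 2.203671578896286 xz -0.038420611396601044 yz -0.0015494655682858115 w 0.014143577611172969 F [ 1.0472 -0.4482 -1.6697] q [ 0.5749  0.4895 -1.0964  2.0053  0.5763  0.9555  0.3783]
```

View pics/s20c.png

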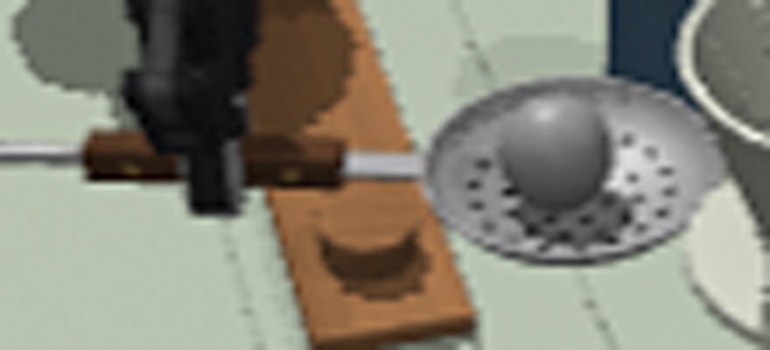

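View pics/t20c.png

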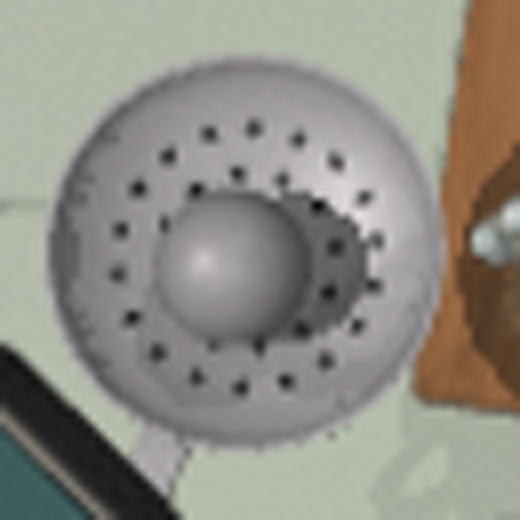

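The 2.2° pitch moved the ball by 10 mm, to ~6 mm on the handle side, so the true sag is about 1°. Taking back 1.2°.

Request:
{"fn": "carry_out", "kwargs": {
  "plan": [
    {"xyz": [0,0,-0.005],"dr": [0,0.0025,0],"claw": 8},
    {"xyz": [0,0,-0.005],"dr": [0,0.003,0],"claw": 8},
    {"xyz": [0,0,-0.005],"dr": [0,0.003,0],"claw": 8},
    {"xyz": [0,0,-0.005],"dr": [0,0.0015,0],"claw": 8},
    {"xyz": [0,0,0],"dr": [0,0,0],"claw": 8},
    {"xyz": [0,0,0],"dr": [0,0,0],"claw": 8},
    {"xyz": [0,0,0],"dr": [0,0,0],"claw": 8},
    {"xyz": [0,0,0],"dr": [0,0,0],"claw": 8}
  ]
}}

```text
time: 28.12
position: [0.48, 0.1168, 0.1533]
eef_rot: [0.008, 0.187, 0.982, -0.002]
ft_force: [-0.2, 0.3, -2.3]
width: 0.0143
```

```bash
python3 m.py 21; python3 -c "
from h import *
crop(cv2.imread('pics/t21.png'),225,170,290,235,8,'pics/t21c.png')
plan([(1,-3,0,1),(2,-5,0,1)]+[(3,-7,0,1)]*7)"
```

```text
t 28.12 TCP [0.48   0.1168 0.1533] dishC [0.6055 0.0672] dishz 0.15836564876091314 handle az 158.4272201279137 tooltilt 0.9153093378958627 xz -0.01589512042187213 yz -0.001590354148269535 w 0.014258389422828813 F [-0.204   0.2737 -2.3273] q [ 0.5816  0.5012 -1.1014  1.9909  0.56    0.9764  0.3962]
[-0.026, -0.06, -0.0] drz -0.0083  -> C [0.6065 0.0642] 159.4
[-0.046, -0.079, -0.0] drz -0.0083  -> C [0.6085 0.0592] 160.4
[-0.065, -0.099, -0.0] drz -0.0083  -> C [0.6115 0.0522] 161.4
[-0.064, -0.1, -0.0] drz -0.0083  -> C [0.6145 0.0452] 162.4
[-0.062, -0.102, -0.0] drz -0.0083  -> C [0.6175 0.0382] 163.4
[-0.061, -0.103, -0.0] drz -0.0083  -> C [0.6205 0.0312] 164.4
[-0.06, -0.104, -0.0] drz -0.0083  -> C [0.6235 0.0242] 165.4
[-0.059, -0.105, -0.0] drz -0.0083  -> C [0.6265 0.0172] 166.4
[-0.057, -0.106, -0.0] drz -0.0083  -> C [0.6295 0.0102] 167.4
```

View pics/t21c.png

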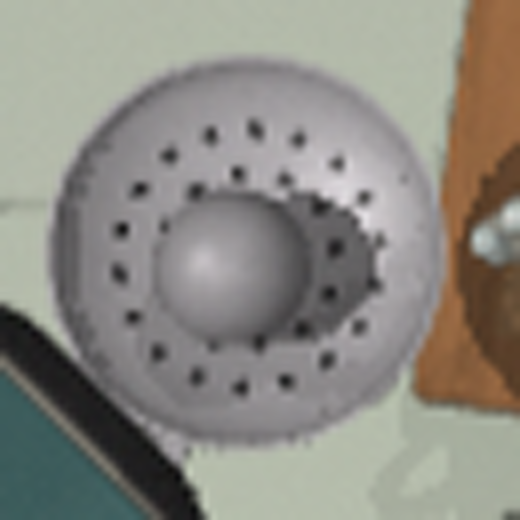

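The ball stayed put at (232,265), held by rolling resistance ~6 mm off the middle, which is well within tolerance. Moving in.

Request:
{"fn": "carry_out", "kwargs": {
  "plan": [
    {"xyz": [-0.026,-0.06,0],"dr": [0,0,-0.008],"claw": 8},
    {"xyz": [-0.046,-0.079,0],"dr": [0,0,-0.008],"claw": 8},
    {"xyz": [-0.065,-0.099,0],"dr": [0,0,-0.008],"claw": 8},
    {"xyz": [-0.064,-0.1,0],"dr": [0,0,-0.008],"claw": 8},
    {"xyz": [-0.062,-0.102,0],"dr": [0,0,-0.008],"claw": 8},
    {"xyz": [-0.061,-0.103,0],"dr": [0,0,-0.008],"claw": 8},
    {"xyz": [-0.06,-0.104,0],"dr": [0,0,-0.008],"claw": 8}
  ]
}}

```text
time: 29.1
position: [0.4939, 0.0536, 0.1539]
eef_rot: [0.007, 0.125, 0.992, -0.003]
ft_force: [0.4, 0.9, -1.9]
width: 0.0142
```

```bash
python3 m.py 22; python3 -c "
from h import *
crop(cv2.imread('pics/t22.png'),205,130,365,260,4.5,'pics/t22c.png')
crop(cv2.imread('pics/s22.png'),215,150,375,280,4.5,'pics/s22c.png')"
```

```text
t 29.10 TCP [0.4939 0.0536 0.1539] dishC [0.6247 0.02  ] dishz 0.15893740461555494 handle az 165.59892011224485 tooltilt 0.9209794955002463 xz -0.015594633920342446 yz -0.003893920955198917 w 0.01424914231718356 F [ 0.3852  0.8733 -1.8764] q [ 0.7287  0.522  -1.13    1.9843  0.5847  0.9905  0.633 ]
```

View pics/t22c.png

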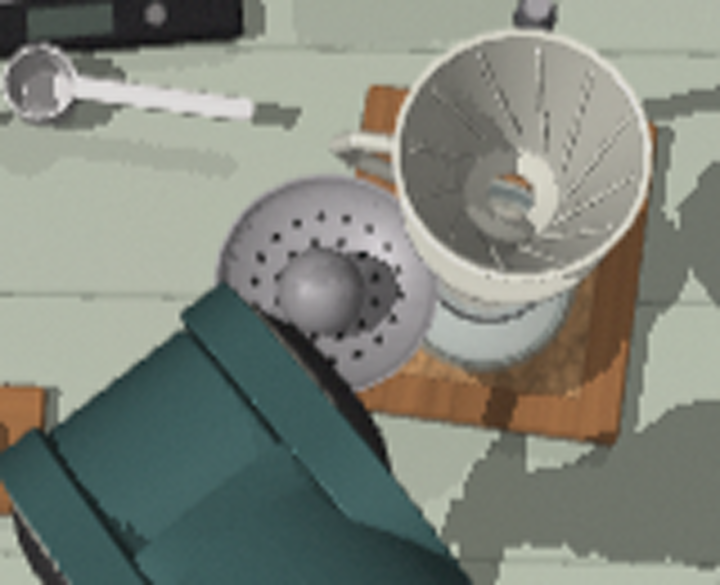

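View pics/s22c.png

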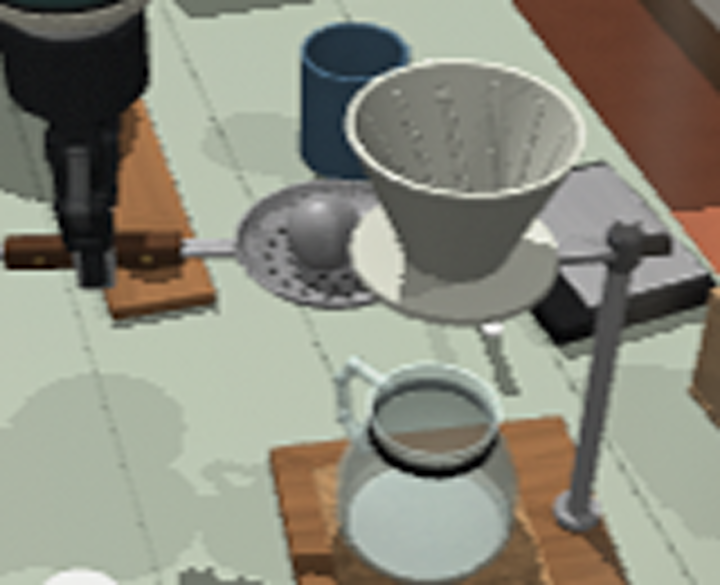

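Ball still near the middle (320,290), nothing touching. Next stretch.

```bash
python3 -c "
from h import *
plan([(1,-3,0,.5),(2,-5,0,.7),(2,-7,0,.8),(2.5,-7,0,.8),(2.5,-7,0,.8),(2.5,-7,0,.5),(2.5,-7,0,.4),(2,-6,0,.2)])"
```

```text
[-0.022, -0.048, -0.0] drz -0.0042  -> C [0.6257 0.0163] 166.0
[-0.04, -0.075, -0.0] drz -0.0058  -> C [0.6277 0.0113] 166.7
[-0.045, -0.103, -0.0] drz -0.0067  -> C [0.6297 0.0043] 167.5
[-0.05, -0.102, -0.0] drz -0.0067  -> C [ 0.6322 -0.0027] 168.3
[-0.049, -0.103, -0.0] drz -0.0067  -> C [ 0.6347 -0.0097] 169.1
[-0.047, -0.095, -0.0] drz -0.0042  -> C [ 0.6372 -0.0167] 169.6
[-0.047, -0.092, -0.0] drz -0.0033  -> C [ 0.6397 -0.0237] 170.0
[-0.038, -0.075, -0.0] drz -0.0017  -> C [ 0.6417 -0.0297] 170.2
```

Request:
{"fn": "carry_out", "kwargs": {
  "plan": [
    {"xyz": [-0.022,-0.048,0],"dr": [0,0,-0.004],"claw": 8},
    {"xyz": [-0.04,-0.075,0],"dr": [0,0,-0.006],"claw": 8},
    {"xyz": [-0.045,-0.103,0],"dr": [0,0,-0.007],"claw": 8},
    {"xyz": [-0.05,-0.102,0],"dr": [0,0,-0.007],"claw": 8},
    {"xyz": [-0.049,-0.103,0],"dr": [0,0,-0.007],"claw": 8},
    {"xyz": [-0.047,-0.095,0],"dr": [0,0,-0.004],"claw": 8},
    {"xyz": [-0.047,-0.092,0],"dr": [0,0,-0.003],"claw": 8},
    {"xyz": [-0.038,-0.075,0],"dr": [0,0,-0.002],"claw": 8}
  ]
}}

```text
time: 30.2
position: [0.5101, -0.0103, 0.1546]
eef_rot: [0.007, 0.081, 0.997, -0.003]
ft_force: [0.6, 0.3, -1.5]
width: 0.0141
```

```bash
python3 m.py 23; python3 -c "
from h import *
crop(cv2.imread('pics/t23.png'),205,130,365,260,4.5,'pics/t23c.png')
crop(cv2.imread('pics/s23.png'),215,150,375,280,4.5,'pics/s23c.png')"
```

```text
t 30.20 TCP [ 0.5101 -0.0103  0.1546] dishC [ 0.6433 -0.0322] dishz 0.15951572154239846 handle az 170.67146786059467 tooltilt 0.9178996456904536 xz -0.015102414743528438 yz -0.005342976744455373 w 0.014094986548756976 F [ 0.5595  0.3039 -1.4925] q [ 0.8493  0.5559 -1.1385  1.9534  0.6132  1.0137  0.8346]
```

View pics/t23c.png

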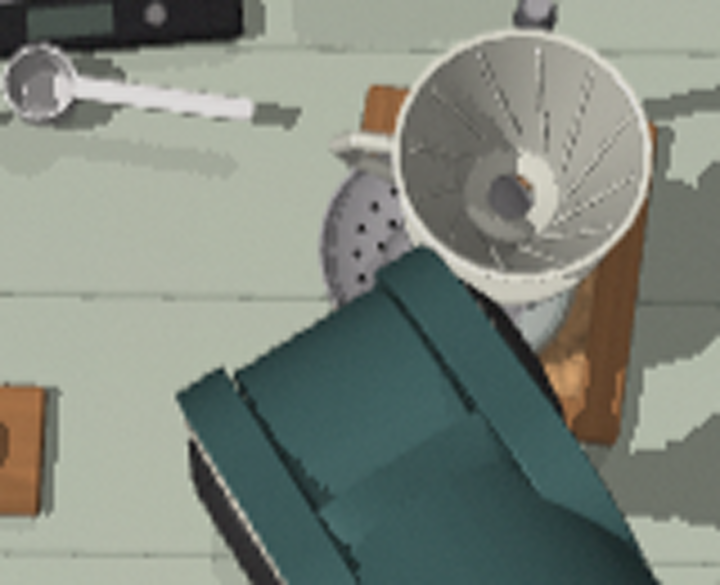

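View pics/s23c.png

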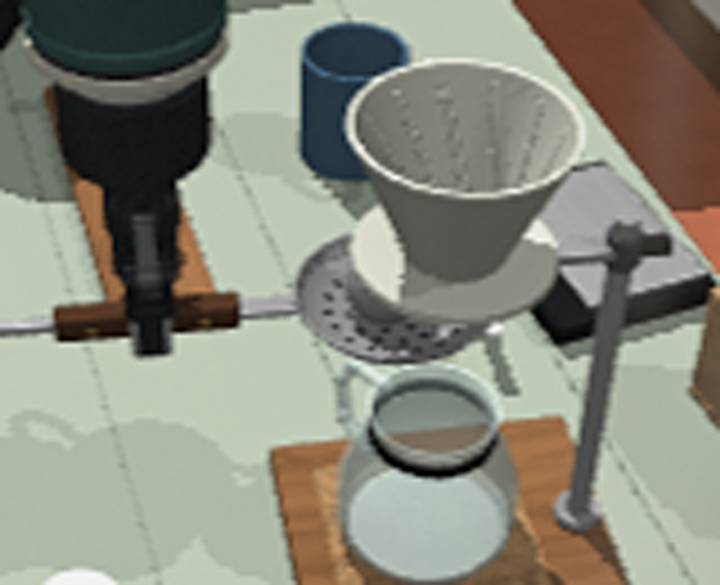

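```bash
python3 -c "
from h import *
S=camera_info('side');T=camera_info('top')
for z in (.3,.32,.34,.36,.38): print(z,[(pj(S,[.51+.05*np.cos(a),-.0103+.05*np.sin(a),z])-[215,150])*4.5 for a in (0,np.pi/2,np.pi,-np.pi/2)])
for z in (.35,.4,.45,.5): print(z,bp(T,(205+430/4.5,130+250/4.5),z),bp(T,(205+560/4.5,130+410/4.5),z))
plan([(2,-6,0,.2),(2.5,-7,0,.2),(2.5,-7,0,.2),(2.5,-6,0,0),(2,-4,0,0),(1.5,-3,0,0),(1,-2,0,0)])
"
```

```text
0.3 [array([236.3438, 101.7622]), array([115.67 ,  63.115]), array([ 35.4759, 132.8135]), array([161.0323, 175.9038])]
0.32 [array([236.0012,  67.5566]), array([113.5143,  29.2866]), array([31.9079, 98.0815]), array([159.4262, 140.817 ])]
0.34 [array([235.6478,  32.2709]), array([111.2925,  -5.5793]), array([28.2239, 62.2196]), array([157.7662, 104.553 ])]
0.36 [array([235.2831,  -4.1467]), array([109.0014, -41.5314]), array([24.418 , 25.1717]), array([156.0495,  67.0516])]
0.38 [array([234.9064, -41.7516]), array([106.6379, -78.6211]), array([ 20.4841, -13.122 ]), array([154.2733,  28.2485])]
0.35 [ 0.6031 -0.0306  0.35  ] [ 0.5362 -0.0852  0.35  ]
0.4 [ 0.5925 -0.0295  0.4   ] [ 0.5293 -0.081   0.4   ]
0.45 [ 0.5819 -0.0283  0.45  ] [ 0.5223 -0.0769  0.45  ]
0.5 [ 0.5712 -0.0271  0.5   ] [ 0.5153 -0.0727  0.5   ]
[-0.037, -0.076, -0.0] drz -0.0017  -> C [ 0.6453 -0.0385] 170.8
[-0.045, -0.087, -0.0] drz -0.0017  -> C [ 0.6478 -0.0455] 171.0
[-0.045, -0.087, -0.0] drz -0.0017  -> C [ 0.6503 -0.0525] 171.2
[-0.042, -0.069, -0.0] drz 0.0  -> C [ 0.6528 -0.0585] 171.2
[-0.032, -0.046, -0.0] drz 0.0  -> C [ 0.6548 -0.0625] 171.2
[-0.024, -0.034, -0.0] drz 0.0  -> C [ 0.6563 -0.0655] 171.2
[-0.016, -0.023, -0.0] drz 0.0  -> C [ 0.6573 -0.0675] 171.2
```

The wrist flange bottom is at z≈0.34, above the dripper rim (0.309), and stays in front of it, so it is clear. Final approach.

Request:
{"fn": "carry_out", "kwargs": {
  "plan": [
    {"xyz": [-0.037,-0.076,0],"dr": [0,0,-0.002],"claw": 8},
    {"xyz": [-0.045,-0.087,0],"dr": [0,0,-0.002],"claw": 8},
    {"xyz": [-0.045,-0.087,0],"dr": [0,0,-0.001],"claw": 8},
    {"xyz": [-0.042,-0.069,0],"dr": [0,0,0],"claw": 8},
    {"xyz": [-0.032,-0.046,0],"dr": [0,0,0],"claw": 8},
    {"xyz": [-0.024,-0.034,0],"dr": [0,0,0],"claw": 8},
    {"xyz": [-0.016,-0.023,0],"dr": [0,0,0],"claw": 8},
    {"xyz": [0,0,0],"dr": [0,0,0],"claw": 8},
    {"xyz": [0,0,0],"dr": [0,0,0],"claw": 8}
  ]
}}

```text
time: 31.42
position: [0.5248, -0.0488, 0.1551]
eef_rot: [0.007, 0.076, 0.997, -0.003]
ft_force: [-0.3, -0.2, -2.6]
width: 0.0144
```

```bash
python3 m.py 24; python3 -c "
from h import *
crop(cv2.imread('pics/t24.png'),265,120,375,220,7,'pics/t24c.png')
crop(cv2.imread('pics/s24.png'),245,160,385,270,5.5,'pics/s24c.png')"
```

```text
t 31.43 TCP [ 0.5248 -0.0488  0.1551] dishC [ 0.6582 -0.0692] dishz 0.16000212474019804 handle az 171.29781492235492 tooltilt 0.9148364082546259 xz -0.015029910856938505 yz -0.005387230126880875 w 0.014415554563657633 F [-0.2554 -0.1564 -2.5652] q [ 0.897   0.5839 -1.125   1.9137  0.6294  1.0334  0.9158]
```

View pics/t24c.png

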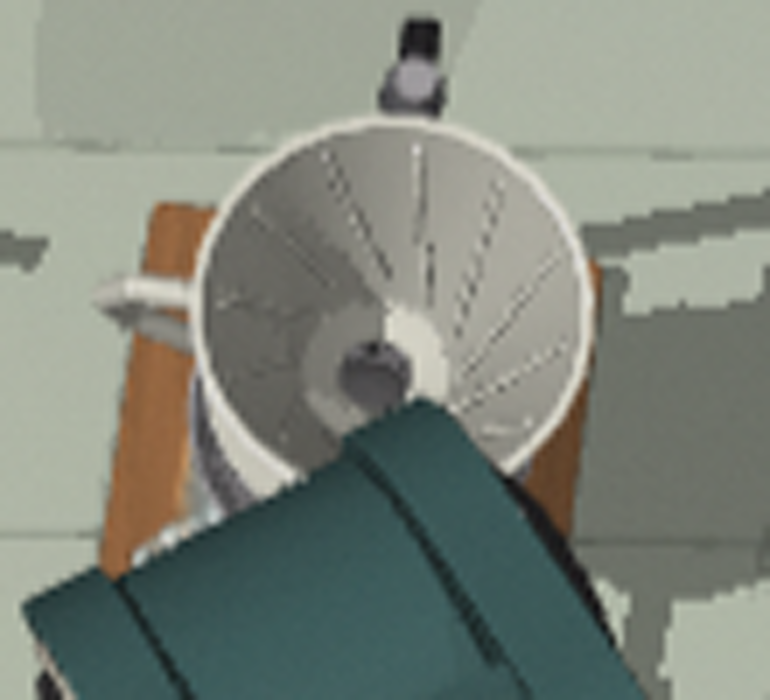

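View pics/s24c.png

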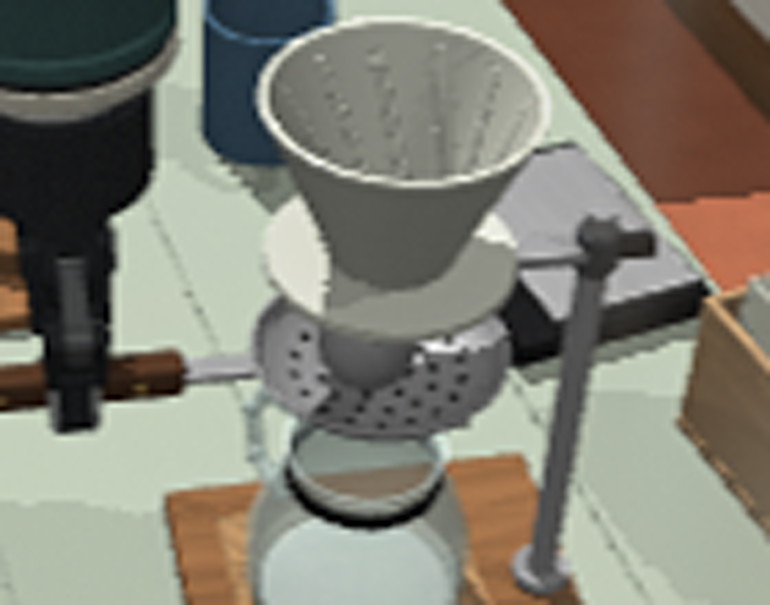

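```bash
python3 -c "
from fit import *
b=ct((367,342),245,160,5.5)
print('ball side @.181',bp(S,b,.181))
print('expected px of ball at calc C',pj(S,[.657,-.071,.182]))
# rim extents predicted for level dish at candidates
a=np.linspace(0,2*np.pi,181)
o=ct((253,437),245,160,5.5);o2=ct((512,437),245,160,5.5);print('obs L,R,bottom',o[0],o2[0],o[1])
for C in ([.6572,-.0707,.178],[.6582,-.0692,.178],[.6572,-.0707,.176]):
    P=np.array([pj(S,[C[0]+.0565*np.cos(t),C[1]+.0565*np.sin(t),C[2]]) for t in a]);print(C,P[:,0].min(),P[:,0].max(),P[:,1].max())
print('outlet hole ray',bp(T,ct((375,375),265,120,7),.226), bp(T,ct((375,375),265,120,7),.19))
"
```

```text
ball side @.181 [ 0.6511 -0.068   0.181 ]
expected px of ball at calc C [314.1049 221.8119]
obs L,R,bottom 290.5909090909091 337.6818181818182 239.04545454545456
[0.6572, -0.0707, 0.178] 290.3172647590655 337.80324507393885 239.51083980391743
[0.6582, -0.0692, 0.178] 290.5235486914813 337.94050763221423 238.9839374470204
[0.6572, -0.0707, 0.176] 290.2916806086978 337.709391096085 240.14421858541482
outlet hole ray [ 0.6573 -0.0711  0.226 ] [ 0.666  -0.0732  0.19  ]
```

Dish centre ≈(0.658,−0.070), outlet ≈(0.657,−0.071), ball ≈(0.651,−0.068,0.182). Letting it settle, then a last check.

Request:
{"fn": "carry_out", "kwargs": {
  "plan": [
    {"xyz": [0,0,0],"dr": [0,0,0],"claw": 8},
    {"xyz": [0,0,0],"dr": [0,0,0],"claw": 8},
    {"xyz": [0,0,0],"dr": [0,0,0],"claw": 8},
    {"xyz": [0,0,0],"dr": [0,0,0],"claw": 8},
    {"xyz": [0,0,0],"dr": [0,0,0],"claw": 8},
    {"xyz": [0,0,0],"dr": [0,0,0],"claw": 8}
  ]
}}

```text
time: 32.28
position: [0.5247, -0.0486, 0.1551]
eef_rot: [0.007, 0.076, 0.997, -0.003]
ft_force: [-0.3, 0.3, -1.9]
width: 0.0144
```

```bash
python3 m.py 25; python3 -c "
from h import *
a=cv2.imread('pics/s24.png');b=cv2.imread('pics/s25.png');d=cv2.absdiff(a,b).max(2)
print('diff in ball/dish region',d[205:245,285:345].max(),d[205:245,285:345].mean())
s0=cv2.imread('pics/s0.png');d=cv2.absdiff(s0,b).max(2);print('dripper rim region vs start',d[160:190,300:340].mean(),'carafe',d[242:275,295:330].mean())
crop(b,245,160,385,270,5.5,'pics/s25c.png');print(pose()[2]['qvel'])"
```

```text
t 32.27 TCP [ 0.5247 -0.0486  0.1551] dishC [ 0.6582 -0.069 ] dishz 0.16003673198397556 handle az 171.31924216744218 tooltilt 0.9175038678362095 xz -0.015040763445101078 yz -0.005494044652162746 w 0.014446323235841713 F [-0.3471  0.2878 -1.8982] q [ 0.8968  0.5838 -1.1251  1.9139  0.6295  1.0334  0.9158]
diff in ball/dish region 46 1.6070833333333334[ WARN:0@0.052] global loadsave.cpp:275 findDecoder imread_('pics/s0.png'): can't open/read file: check file path/integrity
Traceback (most recent call last):
cv2.error: OpenCV(4.12.0) /io/opencv/modules/core/src/arithm.cpp:1155: error: (-215:Assertion failed) src1.empty() == src2.empty() in function 'absdiff'
```

```bash
python3 -c "
from h import *
b=cv2.imread('pics/s25.png');s0=cv2.imread('pics/side0.png')
for n,(y0,y1,x0,x1) in dict(dripper=(163,205,292,342),carafe=(240,275,290,330)).items():
    A=cv2.cvtColor(s0[y0:y1,x0:x1],6);R=cv2.matchTemplate(cv2.cvtColor(b[y0-6:y1+6,x0-6:x1+6],6),A,cv2.TM_CCOEFF_NORMED);print(n,cv2.minMaxLoc(R)[1],np.array(cv2.minMaxLoc(R)[3])-6)
crop(b,245,160,385,270,5.5,'pics/s25c.png')"
```

```text
dripper 0.999588668346405 [0 0]
carafe 0.9992860555648804 [0 0]
```

```bash
sleep 1; ls pics | tail -3
```

```text
w7c.png
w8.png
wrist0.png
```

View pics/s25c.png

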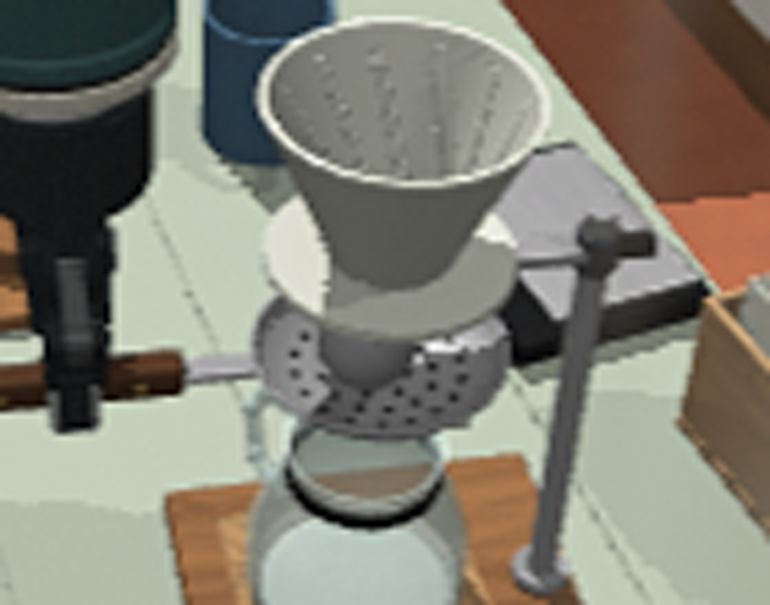

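The picture is the same as before: the ball is still at about (367,342), and dripper and carafe match the start picture with no shift. Handing in.

```bash
python3 -c "
from rig import r
print(r.close_job())"
```

```text
the job is handed in; nothing more can be done
None
```

I set the steel ball in the middle of the dish, let go of it, and lifted the dish by its handle. I turned it about 82°, brought it in between dripper and carafe, and handed the job in at about 32 s while still holding it. No verdict was reported.

**Last checks**
- **Ball position:** it is about 7 mm from the outlet's axis and about 7 mm from the dish's middle. Its centre is about 36 mm below the outlet, which leaves roughly 14 mm of gap. It did not visibly move between the last two pictures, about 0.9 s apart.
- **Dish:** the handle points about 1° from straight out of the open front. The dish should be level to within about 2°. I estimated that from the tool's angle and where the ball settled.
- **Dripper and carafe:** both matched the start picture with no pixel shift.
- **Other objects:** I made no final measurement of the ring stand or the bystanders. The ring stand was in place after the ball was lifted.

**What disagreed**
- **Sag and correction:** the dish seemed to sag about 1° in the grip. After I pitched it back, the ball stayed about 6 mm toward the handle, apparently held by rolling resistance. I left it there as within tolerance.
- **Tilt fit:** one camera fit gave about 4.8° of tilt before that correction. I discarded it because the rim's height and the ball's response disagreed with it.
- **Joint 3:** it reached about −1.14 against its −1.27 limit.
- **Failed script:** one check stopped on a wrong file name. I repeated its dripper and carafe comparison, and that passed.

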